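# Fit the trolley roller into its fork

## Task

Take the stepped axle by its black head, thread it through the roller lying in the wooden cradle and push on by feel until its shoulder holds the roller against the two stop posts, bearing there for a moment with roughly 10 N. Then lift the roller on the axle, carry it to the steel fork and lay the axle level in both notches, thick step in the wide one, roller between the plates, and let go. Go gently: never press or knock the axle on anything with more than 20 N, touch the roller only with the axle, and leave the other things where they are.

Things in the scene. Friction and masses are not known exactly. Their poses are not given: they have to be found in the camera images.
- axle: Loose stepped axle, 146 mm long, 0.14 kg, level in the rest, axis 45 mm up. Origin at the centre of its black square head (20 x 20 mm section, x -27 to +27 mm, overhanging free: grip it firmly from above across y); x runs along the axle to the tip. Ahead of the head: a steel step 20 mm in diameter (to the shoulder), then a 12 mm rod. Nose-heavy: centre of mass at x = +48 mm.
- axle_shoulder (a point): Point on the axle's axis at its flat shoulder, 47 mm ahead of the head's centre, where the 20 mm step ends and the thin steel rod begins: 12 mm diameter, 72 mm long, its last 3 mm tapering to 9 mm. Axes as the axle's.
- rest: Fixed wooden rest, 50 mm wide, two notched uprights under the axle's step (28 to 36 mm ahead of the origin) and rod (96 to 104 mm ahead). Origin on the table straight below the axle head's centre; x along the axle towards its tip. Lifting the axle 40 mm straight up clears it.
- roller: Loose grey plastic roller with a steel bush, 64 mm diameter, 40 mm long, about 0.14 kg, plain through bore of 15 mm diameter. Origin at its centre; x is the bore's axis, level, pointing the way the axle goes in (as the cradle's x). Lies on the cradle floor, axis 39 mm above the table; its entry face is at x = -20 mm.
- cradle: Fixed plywood cradle, 80 mm wide; two low strips keep the roller from rolling. Origin on the table; x along the bore, away from the open entry side. An adjustable rigid stop of two posts (54 mm high, 26 mm gap between for the rod) is set anew each time, faces anywhere from x = +25 to +45 mm. The roller's centre starts between x = -8 and +3 mm, 2 to 33 mm short of the posts; it slides with 1 to 3 N.
- fork: Fixed dark steel fork, 60 mm wide, 72 mm high: two plates 6 mm thick with flared open-topped notches. Origin on the table midway between them; wide notch (24 mm, for the 20 mm step) at x = -32 mm, narrow (17 mm, for the rod) at x = +32 mm. The laid axle points along +x, level, axis 58 mm above the table, head's centre at x = -69 mm, 6 mm either way is good.
- padlock: Bystander: brass padlock, 40 mm wide, 16 mm high. Origin under its body.
- keys: Bystander: bunch of steel keys, about 130 mm across, 8 mm high. Origin at the ring's centre.
- paper_stack: Bystander: pad of paper, 60 x 110 x 12 mm. Origin under its centre.
- screw_jar: Bystander: clear jar, 60 mm diameter, 70 mm high. Origin under its centre.
- gauge: Bystander: round pressure gauge lying face up, 48 mm diameter, 18 mm high. Origin under its centre.
- spare_wheel: Bystander: black rubber wheel lying flat, 90 mm diameter, 26 mm high. Origin under its centre.
- screwdriver: Bystander: black-handled screwdriver lying flat, 150 mm long. Origin under its middle.
Not all that is in view belongs to the job. What is shaped like the cradle but blue or orange is not meant.

How it is judged:
By the outcome, as a careful person would: the job done as asked, in the order asked, and still so for the second after the job is handed in, with the robot touching nothing.
It also fails if it takes over 69 s, if anything falls off the work surface, if the arm or the gripper's body presses on something with over 40 N, if the wrist force passes 120 N, or if a joint passes its speed limit or range.

## Robot

A 6-joint arm with a two-finger parallel gripper is mounted at the origin on the work surface. World frame = base frame: x ahead of the robot, y to its left, z up, the work surface at z = 0. Lengths are in m, angles in rad, forces in N, time in s.
With the tool pointing down it reaches from about 0.375 to 0.9 m from the base axis. Payload 3.1 kg.
Tool frame: the origin (TCP) lies at the very end of the fingers, on their centre line; the grasp point (between the pads) lies 19 mm behind it (manip.grasp_offset is the distance from the TCP to the grasp point, in m); y points along the fingers, z is the direction in which the jaws open and shut, and the axes are right-handed (so a half turn about y gives the same grasp; the last joint's range is limited). The gripper opens to 85 mm and grips with 20 to 120 N. Pads are 22 mm wide; open, the fingers measure 114 mm over their backs; the gripper's body (76 mm by 85 mm) begins 54 mm behind the grasp point. The pads swing forward as they close: fully open they stand 13 mm farther back than shut.
Start: joints at [-1.375, 0.527, 1.433, -0, 1.181, -0.178], TCP at [0.229, -0.582, 0.231] pointing down, gripper open.
Joint ranges: [-3.08, 3.08], [-0.75, 2.2], [0.22, 2.44], [-1.43, 4.57], [0, 2.65], [-2.85, 2.85]. Speed limits (rad/s): [2.79, 2.79, 3.14, 3.14, 3.14, 3.14].

## Interface

Orientations are given as a unit quaternion [x, y, z, w].
In Python, from station import manip gives the robot as it stands.
- The arm moves only by the tool apply_moves, never from a script. Its argument "motion" is a list of rows, each a list of 5 numbers: the finger opening in mm, from 0 to 85.4, then the shift along the tool's x, y, z in units of 30 mm (1.0 is 30 mm), then the turn about the tool's y in units of 10 degrees (1.0 is 10 degrees). In form: [[fingers, x, y, z, twist], ...]. A call has 1 to 12 rows; each row is the pose to reach, as a shift and turn from the pose commanded when the call began, along the tool's axes at that moment; what a row does not reach only later rows make up. A row lasts 1/8 s, in which the tool goes at most 62.5 mm and 10.7 degrees, less where a joint would pass 70% of its speed; a pose out of reach is approached as far as the arm can. A call with a gripper value outside its range is refused whole. The fingers move at their own pace and stop on an object; "squeeze" is the grip in N (left out, the last holds). Time passes only in rows, so rows that repeat a pose let the fingers close. It gives the time, the measured TCP pose, the force and the opening at its end, in the units of the state.
- manip.sense(): the state, without advancing time (a new reading comes with each control period).
- manip.snapshot(name): name is "scene" or "top" or "wrist"; returns the picture (400x640x3 uint8, red, green, blue); there is no depth.
- manip.get_calibration(name): a dict with "intrinsics" (3x3 intrinsics, pixels), "dist_coeffs" ([k1, k2, p1, p2, k3] as OpenCV has them; the pictures are not rectified), "extrinsics" (4x4, takes a point from camera to world coordinates). Camera axes: x right, y up, looking along -z (the intrinsics and any distortion apply to the point x, -y, -z); pixel columns grow to the right and rows downward; lengths in m; the calibration is good to about 2 mm. A picture is of the moment at which its call begins: read the wrist's pose just before it. get_calibration takes no time and is no camera call; for the wrist camera it gives the pose at the moment of the call.
- manip.sign_off(): hands the job in, once; it reports no verdict.
The state is a dict: "t": time; "q": joint angles; "qd": joint speeds; "tau": joint torques, N m; "tcp_pos": TCP position; "tool_rot": TCP orientation; "force": force on the tool from outside, world axes, zero at the start; "ft_torque": the same for the moment, N m; "finger_gap": opening from 0.0 (shut) to 1.0 (fully open).
Only numpy, scipy, OpenCV 4.12 (cv2) and the standard library are available. Lean on these libraries where they do the work, as an engineer would, in place of code of your own. Each camera call takes 0.05 s, during which the arm holds its last target.

## Working session

There is one attempt and no reset: what is moved stays moved. The work goes in short steps, Python scripts to look and compute and a tool call to move; the robot and the scene stay as the last step left them, time stands still between calls to the robot, and variables do not carry over. Pictures are saved under pics/ and viewed, and the job is handed in when it is done.

Besides the shell and the picture viewer there is one more tool, called after "Request:" as a command line: name --pt "numbers of a row" for each row, then --argument value for the rest. apply_moves: Moves the arm, as the interface text tells. Its arguments: {"type":"object","properties":{"motion":{"type":"array"},"squeeze":{"type":"number"}},"required":["motion"]}

```bash
ls; mkdir -p pics
python3 - <<'E'
from station import manip
import cv2,numpy as np
np.set_printoptions(precision=4,suppress=True)
print(manip.sense(), manip.grasp_offset)
for n in ("scene","top","wrist"):
    c=manip.get_calibration(n)
    im=manip.snapshot(n)
    cv2.imwrite(f"pics/{n}0.png",im[:,:,::-1])
    print(n,c)
E
```

```text
pics
{'t': 0.0, 'q': array([-1.3745,  0.5285,  1.4339,  0.    ,  1.1814, -0.1785]), 'qd': array([ 0.0006,  0.0002, -0.    , -0.    , -0.0011,  0.0018]), 'tau': array([  0.0007, -44.2352, -17.8024,  -0.0001,   0.0085,  -0.    ]), 'tcp_pos': array([ 0.2287, -0.5809,  0.2303]), 'tool_rot': array([-0.1317,  0.6955, -0.6939,  0.1317]), 'force': array([-0.1127,  0.3258, -0.5809]), 'ft_torque': array([0.0059, 0.0025, 0.0004]), 'finger_gap': 0.9965164581832926} 0.0187
scene {'intrinsics': array([[392.8254,   0.    , 315.057 ],
       [  0.    , 392.8254, 196.2469],
       [  0.    ,   0.    ,   1.    ]]), 'dist_coeffs': array([-0.0216,  0.    ,  0.    ,  0.    ,  0.    ]), 'extrinsics': array([[ 0.4013, -0.6585,  0.6366,  1.3651],
       [ 0.9157,  0.3034, -0.2634, -0.3109],
       [-0.0197,  0.6887,  0.7248,  0.9404],
       [ 0.    ,  0.    ,  0.    ,  1.    ]])}
top {'intrinsics': array([[377.9055,   0.    , 312.9617],
       [  0.    , 377.9055, 198.1987],
       [  0.    ,   0.    ,   1.    ]]), 'dist_coeffs': array([0.0132, 0.    , 0.    , 0.    , 0.    ]), 'extrinsics': array([[-0.0236,  0.997 , -0.0736,  0.5279],
       [-0.9997, -0.0243, -0.0081,  0.0034],
       [-0.0098,  0.0734,  0.9973,  0.9673],
       [ 0.    ,  0.    ,  0.    ,  1.    ]])}
wrist {'intrinsics': array([[340.222 ,   0.    , 318.4309],
       [  0.    , 340.222 , 193.0211],
       [  0.    ,   0.    ,   1.    ]]), 'dist_coeffs': array([-0.0237,  0.    ,  0.    ,  0.    ,  0.    ]), 'extrinsics': array([[ 0.3655,  0.8945,  0.2574,  0.2947],
       [-0.9308,  0.3519,  0.099 , -0.5555],
       [-0.002 , -0.2758,  0.9612,  0.3729],
       [ 0.    ,  0.    ,  0.    ,  1.    ]])}
```

View pics/scene0.png

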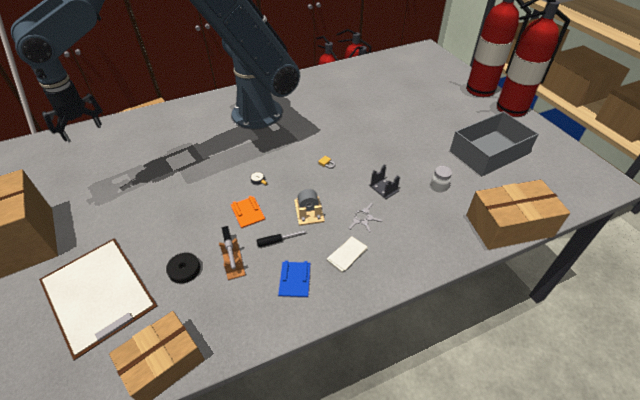

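View pics/top0.png

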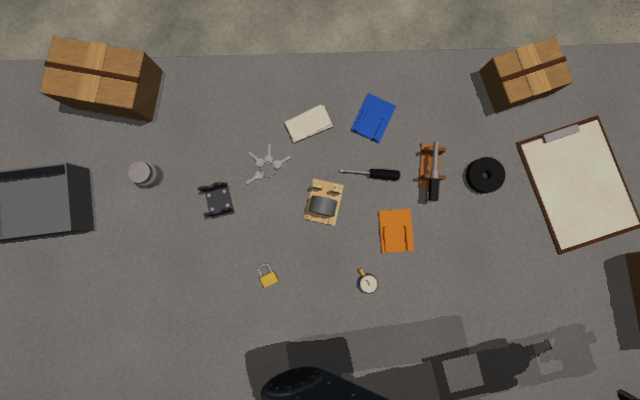

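View pics/wrist0.png

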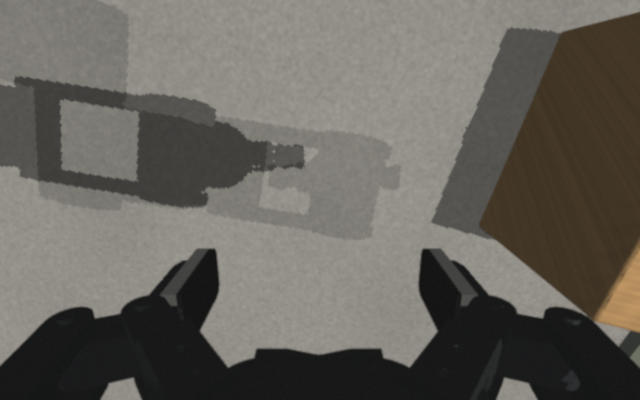

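```bash
cat > h.py <<'E'
import numpy as np,cv2
from station import manip
np.set_printoptions(precision=4,suppress=True)
def ray(cal,uv):
    p=cv2.undistortPoints(np.array([[uv]],float),cal["intrinsics"],cal["dist_coeffs"])[0,0]
    T=cal["extrinsics"]; d=T[:3,:3]@np.array([p[0],-p[1],-1.]); return T[:3,3],d
def onz(cal,uv,z):
    o,d=ray(cal,uv); return o+d*(z-o[2])/d[2]
def proj(cal,P):
    T=cal["extrinsics"]; c=T[:3,:3].T@(np.asarray(P,float)-T[:3,3])
    q=np.array([[c[0],-c[1],-c[2]]]); 
    return cv2.projectPoints(q,np.zeros(3),np.zeros(3),cal["intrinsics"],cal["dist_coeffs"])[0][0,0]
def zoom(im,x0,y0,w,h,s,name):
    c=cv2.resize(im[y0:y0+h,x0:x0+w],None,fx=s,fy=s,interpolation=cv2.INTER_CUBIC)
    for i in range(0,w,10):
        cv2.putText(c,str(x0+i),(i*s,8),0,.3,(0,0,255),1) if i%20==0 else 0
        c[:4 if i%20 else 12,i*s]=(0,0,255)
    for j in range(0,h,10):
        if j%20==0: cv2.putText(c,str(y0+j),(0,j*s+4),0,.3,(0,0,255),1)
    cv2.imwrite("pics/"+name,c)
E
python3 - <<'E'
from h import *
t=cv2.imread("pics/top0.png"); s=cv2.imread("pics/scene0.png")
zoom(t,400,130,70,80,7,"t_ax.png"); zoom(t,290,165,70,70,8,"t_cr.png"); zoom(t,185,165,70,60,8,"t_fk.png")
zoom(s,200,160,210,130,3,"s_all.png")
E
```

```text
(no output)
```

View pics/t_ax.png

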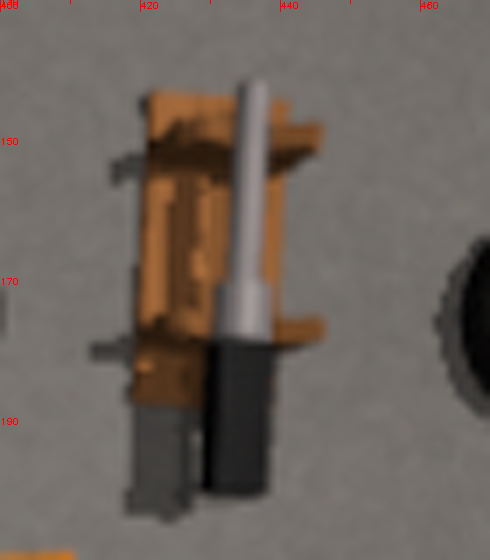

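View pics/t_cr.png

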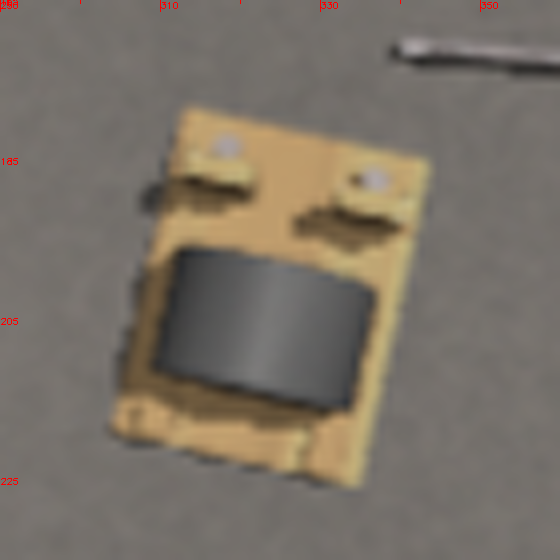

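View pics/t_fk.png

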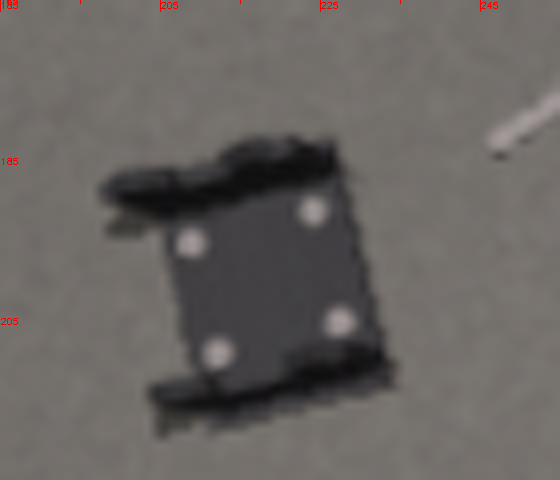

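View pics/s_all.png

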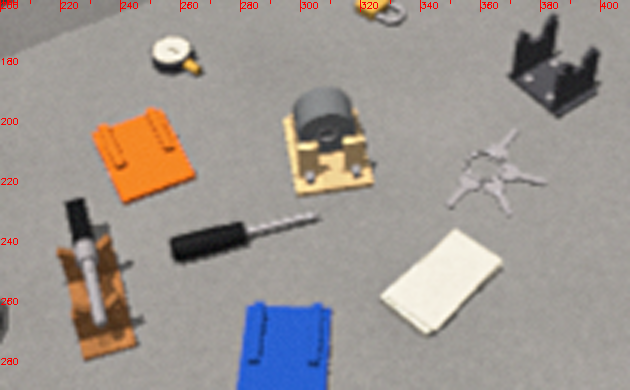

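Run:
```python
from h import *
from scipy.spatial.transform import Rotation as R
s=manip.sense(); M=R.from_quat(s["tool_rot"]).as_matrix(); print(M)
c=manip.get_calibration("top")
w=manip.get_calibration("wrist")["extrinsics"]
print("cam in tool",M.T@(w[:3,3]-s["tcp_pos"]),"\n",M.T@w[:3,:3])
g=lambda u,z:onz(c,u,z)
print("axle tip",g((436.2,142),.045),"head front",g((434.6,178.5),.055),"head back",g((433.3,200.3),.055))
print("roller top corners",[g(u,.055)[:2] for u in((312.5,196),(336.5,201.5))])
print("cradle corners",[g(u,.006)[:2] for u in((312.5,178.5),(343,185),(335,225.5),(304,219))])
print("fork screws",[g(u,.006)[:2] for u in((208.5,195),(224,191),(227.5,205),(212,209))])
for n,u in dict(pad=(268,279),keys=(267,167),jar=(142,174),gauge=(368,284),wheel=(486,175),sd=(370,174)).items(): print(n,g(u,.01)[:2])
```

```text
[[-0.9306 -0.0003  0.366 ]
 [-0.366   0.0017 -0.9306]
 [-0.0003 -1.     -0.0017]]
cam in tool [-0.0708 -0.1425  0.0002] 
 [[ 0.0005 -0.9611 -0.2761]
 [ 0.      0.2761 -0.9611]
 [ 1.      0.0005  0.0002]]
axle tip [ 0.7273 -0.2958  0.045 ] head front [ 0.6358 -0.2846  0.055 ] head back [ 0.5831 -0.279   0.055 ]
roller top corners [array([0.6006, 0.0117]), array([ 0.5859, -0.046 ])]
cradle corners [array([0.6495, 0.0111]), array([ 0.6308, -0.0664]), array([ 0.5281, -0.0431]), array([0.5464, 0.0352])]
fork screws [array([0.6136, 0.278 ]), array([0.6229, 0.2382]), array([0.5868, 0.2295]), array([0.5775, 0.2692])]
pad [0.3987 0.1283]
keys [0.6814 0.1268]
jar [0.6712 0.4466]
gauge [ 0.3808 -0.121 ]
wheel [ 0.6468 -0.4285]
sd [ 0.6568 -0.1356]
```

Request:
apply_moves --pt "85 -1.6 0.3 -0.5 0.5" --pt "85 -3.5 0.6 -1 1" --pt "85 -5.5 0.9 -1.6 1.5" --pt "85 -7.5 1.2 -2.2 2" --pt "85 -9.4 1.5 -2.8 2.5" --pt "85 -11.3 1.8 -3.4 2.81" --pt "85 -13 2 -3.9 2.81" --pt "85 -14.4 2.2 -4.3 2.81" --pt "85 -15.2 2.33 -4.55 2.81" --pt "85 -15.47 2.33 -4.63 2.81" --pt "85 -15.47 2.33 -4.63 2.81"

```text
t: 1.52
tcp_pos: [0.6094, -0.283, 0.1614]
tool_rot: [-0.041, -0.706, 0.706, 0.041]
force: [-0.2, 0.6, 0.2]
finger_gap: 0.998
```

```bash
cat > look.py <<'E'
import sys; from h import *; import pickle
n=sys.argv[1]
s=manip.sense(); c=manip.get_calibration("wrist"); im=manip.snapshot("wrist")[:,:,::-1].copy()
cv2.imwrite(f"pics/{n}.png",im); pickle.dump((s,c),open(f"{n}.pkl","wb"))
print(s["t"],s["tcp_pos"],s["tool_rot"],s["force"],s["finger_gap"],s["q"])
E
python3 look.py w1
```

```text
1.525 [ 0.6094 -0.283   0.1614] [-0.0407 -0.7058  0.7061  0.0411] [-0.2443  0.6055  0.2194] 0.9980575955660499 [-0.6004  0.6676  1.3689 -0.0007  1.1054  1.0864]
```

View pics/w1.png

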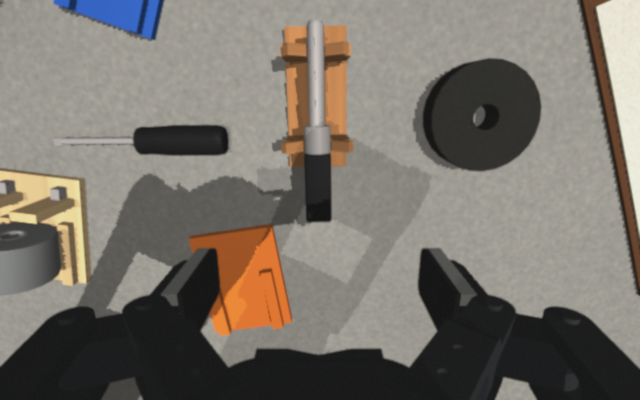

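Run:
```python
from h import *; import pickle
im=cv2.imread("pics/w1.png")
zoom(im,270,10,90,220,3,"w1z.png")
g=im.max(axis=2).astype(int)
for r in (30,60,90,110,135,150,156,165,175,185,195,205,215,219):
    print(r, im[r,296:338].max(axis=1))
```

```text
30 [214 214 214 214 214 213 211 207 201 191 157 115 111 131 148 164 175 187
 198 203 200 194 188 182 173 163 152 154 182 195 196 197 196 194 192 192
 192 192 192 193 194 196]
60 [ 68  67  68  67  68  69  68  69  68  69  70  79 101 121 141 158 172 184
 195 204 205 200 194 184 175 164 150 125  87  71  69  69  70  70  71  70
  70  70  71  70  71  71]
90 [143 124 124 126 126 126 127 127 126 124 122 116 104 114 130 149 165 180
 192 203 209 206 199 189 177 166 154 140 139 161 171 179 194 200 200 198
 197 197 198 199 202 203]
110 [147 118 115 117 121 125 126 127 127 125 125 121 112 113 125 137 158 176
 189 201 209 209 201 190 180 168 154 140 136 157 169 180 198 202 202 199
 199 199 200 202 204 205]
135 [ 95  94  93  92  91  91  91  90  92 103 112 118 124 128 135 140 145 150
 156 161 165 169 173 176 173 167 163 160 156 152 149 143 136 122 107 103
 102 102 102 101 101 100]
150 [177 171 166 164 163 161 154 128  93  89 101 113 121 126 132 138 143 148
 154 158 163 166 169 172 171 167 163 160 157 153 149 144 137 127 124 136
 143 144 143 142 141 139]
156 [102  90  85  84  84  85  85  78  57  37  3
[... 660 characters left out ...]
 [ 71  70  71  72  72  73  74  72  67  50  36  33  34  36  35  37  36  36
  38  35  38  37  37  38  38  37  37  39  37  37  37  37  37  38  57  98
 132 141 141 141 141 141]
205 [ 74  73  72  74  73  74  75  80  79  68  42  25  25  23  22  24  23  22
  23  23  22  21  23  24  23  22  23  21  22  22  23  22  21  24  50  94
 131 142 142 142 142 142]
215 [ 73  75  81  86  92  93  95  95  94  84  52  27  29  33  31  25  24  25
  21  21  21  21  22  23  23  21  22  19  24  22  21  19  24  22  46  92
 131 141 140 140 140 142]
219 [ 87  86  92  96  95  94  95  95  94  86  58  31  25  24  23  21  22  22
  22  22  25  23  22  24  22  24  21  20  21  22  25  23  23  28  58 106
 141 148 142 141 142 142]
```

View pics/w1z.png

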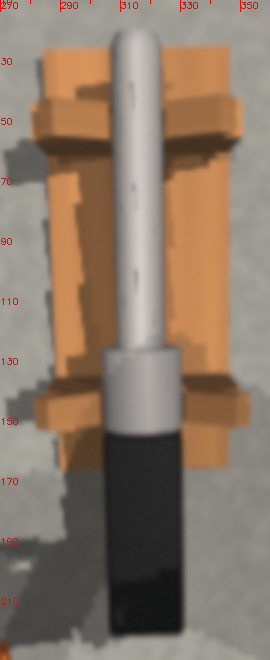

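Run:
```python
from h import *; import pickle
s,c=pickle.load(open("w1.pkl","rb"))
for u,z in (((317.5,153.5),.055),((317.6,165),.055),((318.5,219.5),.055),((318.4,210),.055),((317.5,140),.045),((315.7,60),.045),((315.3,20.5),.045),((316.6,125.5),.055),((316.3,127),.045)):
    print(u,onz(c,u,z))
f=onz(c,(317.5,153.5),.055);b=onz(c,(318.5,219.5),.055);print((f+b)/2,np.linalg.norm(f-b))
h=(f+b)/2
for p in (onz(c,(315.7,60),.045),onz(c,(315.3,21),.045)): d=p-h;print(np.degrees(np.arctan2(d[1],d[0])),np.hypot(*d[:2]))
```

```text
(317.5, 153.5) [ 0.6389 -0.2855  0.055 ]
(317.6, 165) [ 0.6303 -0.2846  0.055 ]
(318.5, 219.5) [ 0.5874 -0.2803  0.055 ]
(318.4, 210) [ 0.5951 -0.2811  0.055 ]
(317.5, 140) [ 0.6475 -0.2865  0.045 ]
(315.7, 60) [ 0.7042 -0.2919  0.045 ]
(315.3, 20.5) [ 0.73   -0.2947  0.045 ]
(316.6, 125.5) [ 0.6591 -0.2873  0.055 ]
(316.3, 127) [ 0.6572 -0.2868  0.045 ]
[ 0.6131 -0.2829  0.055 ] 0.05176192083094551
-5.6477731200446195 0.0915474113841892
-5.7599011016701605 0.1171016869243036
```

Request:
apply_moves --pt "85 0.3 0 -1.5 0.2" --pt "85 0.8 0 -3.5 0.4" --pt "85 1.4 0 -5.4 0.64" --pt "85 2 0 -7.2 0.64" --pt "85 2.4 0 -8.5 0.64" --pt "85 2.51 0 -8.87 0.64" --pt "85 2.51 0 -8.87 0.64"

```text
t: 2.45
tcp_pos: [0.5659, -0.0103, 0.1619]
tool_rot: [-0.081, -0.702, 0.703, 0.08]
force: [1.3, -0.1, 0.1]
finger_gap: 0.995
```

```bash
python3 look.py w2
```

```text
2.45 [ 0.5659 -0.0103  0.1619] [-0.0806 -0.7023  0.7028  0.0799] [ 1.2673 -0.0981  0.133 ] 0.9952805845099426 [-0.2153  0.5392  1.6506 -0.0008  0.9507  1.5834]
```

View pics/w2.png

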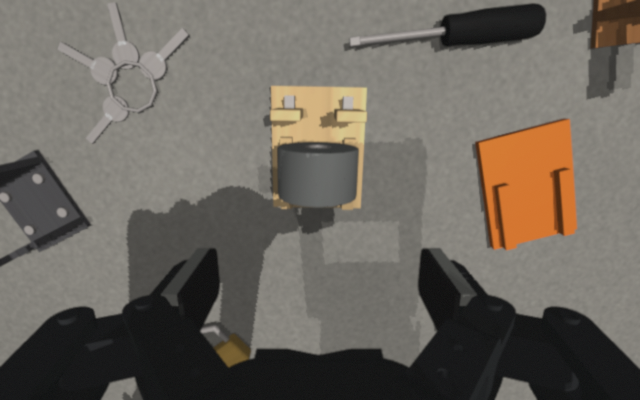

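Run:
```python
from h import *; import pickle
im=cv2.imread("pics/w2.png")
zoom(im,260,75,120,150,5,"w2z.png")
```

```text
(no output)
```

View pics/w2z.png

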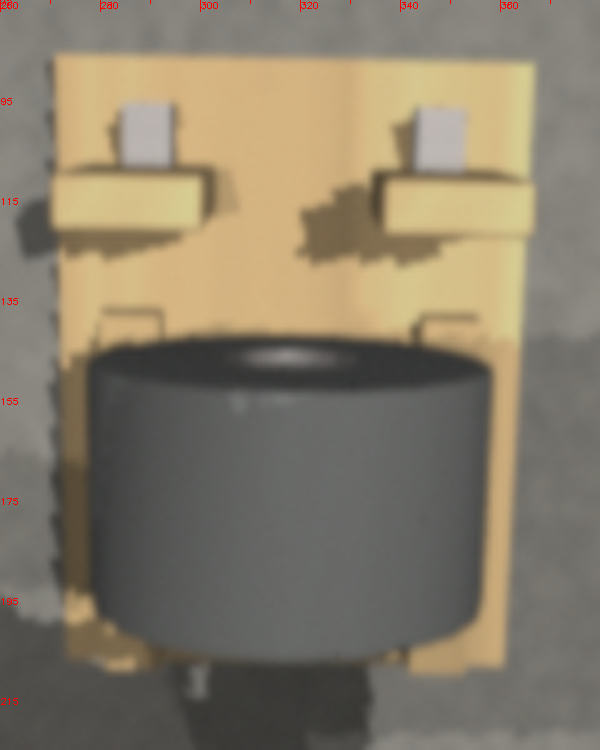

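Run:
```python
from h import *; import pickle
s,c=pickle.load(open("w2.pkl","rb"))
from scipy.spatial.transform import Rotation as R
M=R.from_quat(s["tool_rot"]).as_matrix(); print("tool yaw",np.degrees(np.arctan2(-M[1,0],-M[0,0])))
g=lambda u,v,z:onz(c,(u,v),z)
def ang(a,b): d=b-a; return np.degrees(np.arctan2(d[1],d[0]))
far=g(317.5,152.6,.071);near=g(317,207,.071);print("roller far/near top",far,near,np.linalg.norm(far-near))
L1,R1=g(277.5,150,.043),g(358,150,.043);L2,R2=g(279.3,190,.043),g(356.8,190,.043)
print(L1,R1,np.linalg.norm(L1-R1),L2,R2,np.linalg.norm(L2-R2)); m1=(L1+R1)/2;m2=(L2+R2)/2;print("axis",m2,m1,ang(m2,m1), "perp",ang(R1,L1)-90,ang(R2,L2)-90)
pl,pr=g(285,121,.054),g(351.5,121.9,.054); print("posts",pl,pr,ang(pr,pl)-90)
il,ir=g(300.5,115.5,.054),g(336.7,116.5,.054);print("gap mid",(il+ir)/2,np.linalg.norm(il-ir))
ol,orr=g(269.8,115,.054),g(366.6,117,.054);print("outer",(ol+orr)/2,np.linalg.norm(ol-orr))
for z in(.0,.008):
  a,b,d,e=g(270.8,86,z),g(367,87.5,z),g(273.5,206,z),g(360.7,207.5,z);print("cradle",(a+b)/2,(d+e)/2,ang((d+e)/2,(a+b)/2),np.linalg.norm(a-b),np.linalg.norm(d-e),ang(b,a)-90)
```

```text
tool yaw -13.034486438810076
roller far/near top [ 0.5981 -0.0169  0.071 ] [ 0.5597 -0.0075  0.071 ] 0.03952495999932406
[0.6027 0.0138 0.043 ] [ 0.5887 -0.0467  0.043 ] 0.06212978645933953 [0.5714 0.0207 0.043 ] [ 0.5574 -0.0395  0.043 ] 0.061798173115068245
axis [ 0.5644 -0.0094  0.043 ] [ 0.5957 -0.0164  0.043 ] -12.67119315621248 perp -13.074296166654193 -13.077971747460126
posts [0.6232 0.0015 0.054 ] [ 0.6117 -0.0452  0.054 ] -13.833236612912472
gap mid [ 0.6211 -0.023   0.054 ] 0.026067980593193422
outer [ 0.6212 -0.0227  0.054 ] 0.06972210519190464
cradle [ 0.6421 -0.0282  0.    ] [ 0.5371 -0.0021  0.    ] -13.944030786985007 0.08240390372052857 0.08214691068894292 -13.922870580368937
cradle [ 0.6419 -0.0281  0.008 ] [ 0.5397 -0.0028  0.008 ] -13.944030786985012 0.08023827426457904 0.07998803518097455 -13.922870580368937
```

Request:
apply_moves --pt "85 0.2 0 -1.5 -0.5" --pt "85 0.5 0 -3.4 -1.2" --pt "85 0.8 0 -5.3 -2" --pt "85 1.1 0 -7 -2.67" --pt "85 1.3 0 -8.3 -2.67" --pt "85 1.34 0 -8.6 -2.67" --pt "85 1.34 0 -8.6 -2.67"

```text
t: 3.38
tcp_pos: [0.5855, 0.2497, 0.1612]
tool_rot: [0.084, -0.702, 0.702, -0.084]
force: [0.0, -1.1, 0.5]
finger_gap: 1.001
```

```bash
python3 look.py w3; python3 -c "
from h import *
im=cv2.imread('pics/w3.png');zoom(im,250,90,140,150,5,'w3z.png')"
```

```text
3.375 [0.5855 0.2497 0.1612] [ 0.0839 -0.7019  0.7024 -0.0839] [ 0.0114 -1.0763  0.4577] 1.0007509036774125 [ 0.2283  0.6239  1.4665 -0.0008  1.0513  1.5617]
```

View pics/w3.png

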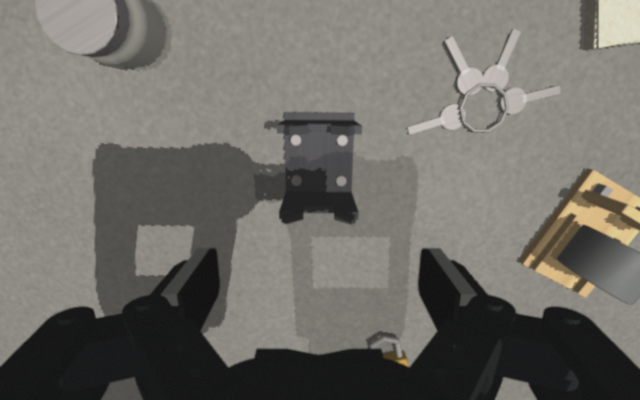

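View pics/w3z.png

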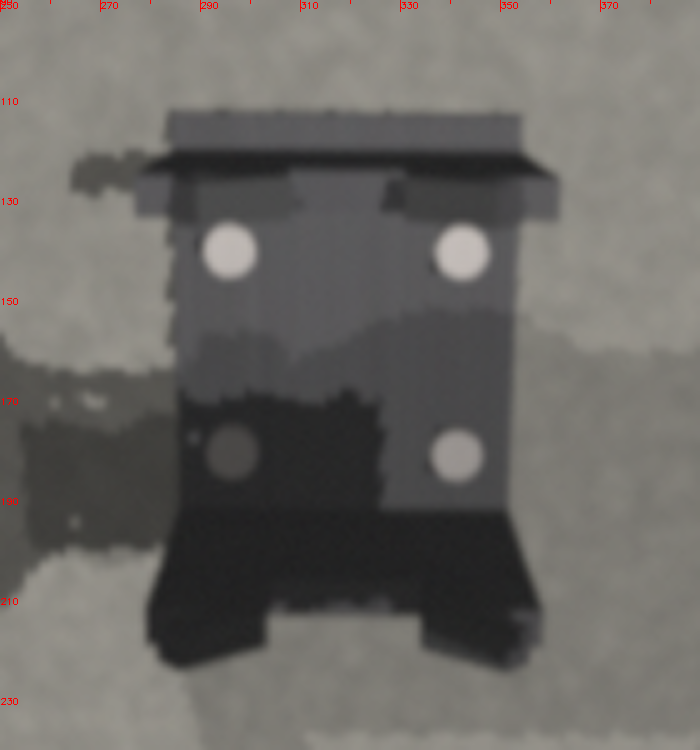

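Request:
apply_moves --pt "85 1.2 0 0 0" --pt "85 2.4 0 0 0" --pt "85 2.4 0 0 0"

```text
t: 3.8
tcp_pos: [0.5117, 0.2314, 0.1612]
tool_rot: [0.085, -0.702, 0.703, -0.082]
force: [-0.2, 0.6, -0.7]
finger_gap: 0.995
```

```bash
python3 look.py w4; python3 -c "
from h import *
im=cv2.imread('pics/w4.png');zoom(im,250,0,140,150,5,'w4z.png')"
```

```text
3.8 [0.5117 0.2314 0.1612] [ 0.085  -0.7018  0.7025 -0.0817] [-0.2226  0.6399 -0.7258] 0.9953542573392808 [ 0.226   0.5371  1.658  -0.0005  0.9512  1.5607]
```

View pics/w4z.png

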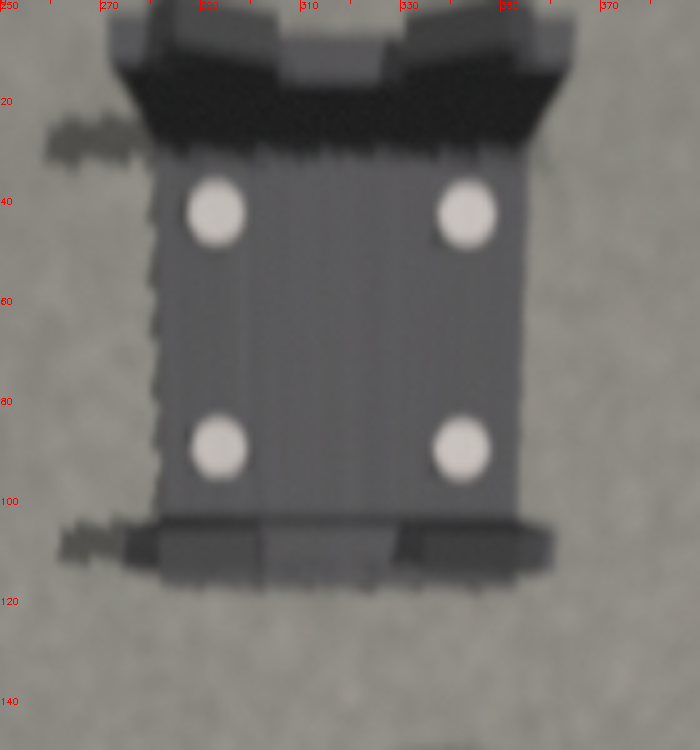

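Run:
```python
from h import *; import pickle
def ang(a,b): d=b-a; return np.degrees(np.arctan2(d[1],d[0]))
for n,scr,tops in (("w3",((296,140),(342.3,140),(296,181),(341.3,181)),((318.7,212),(319.4,129))),("w4",((293,42),(343.3,42.5),(293.8,89.5),(342.3,89.5)),((317.4,109),(318.1,8)))):
    s,c=pickle.load(open(n+".pkl","rb"))
    P=[onz(c,u,.008) for u in scr]
    m=sum(P)/4;a=(P[0]+P[1])/2;b=(P[2]+P[3])/2
    print(n,m,ang(b,a),ang(P[1],P[0])-90,ang(P[3],P[2])-90,np.linalg.norm(a-b),np.linalg.norm(P[0]-P[1]))
    Q=[onz(c,u,.072) for u in tops];print(Q,ang(*Q),np.linalg.norm(Q[0]-Q[1]),"mid",(Q[0]+Q[1])/2)
```

```text
w3 [0.6006 0.2528 0.008 ] 12.92549932830664 13.589662068755857 13.583864168856962 0.03657652200768709 0.040092348160985544
[array([0.576 , 0.2471, 0.072 ]), array([0.6334, 0.2606, 0.072 ])] 13.149144357734453 0.059020643234208865 mid [0.6047 0.2539 0.072 ]
w4 [0.6023 0.2534 0.008 ] 13.361410938857482 12.981605541116721 13.509288912968984 0.03654198652942278 0.04044584109381087
[array([0.5717, 0.2465, 0.072 ]), array([0.6308, 0.2602, 0.072 ])] 13.057800632163287 0.06063442164076016 mid [0.6012 0.2533 0.072 ]
```

```bash
cat > go.py <<'E'
import sys; from h import *
from scipy.spatial.transform import Rotation as R
x,y,z,yaw=map(float,sys.argv[1:5])
s=manip.sense(); M=R.from_quat(s["tool_rot"]).as_matrix(); p=s["tcp_pos"]
y0=np.degrees(np.arctan2(-M[1,0],-M[0,0]))
print("at",p,"yaw",round(y0,2),"tilt y",M[:,1],"F",s["force"],"T",s["ft_torque"],"t",s["t"],"gap",round(s["finger_gap"],3))
print("units",M.T@(np.array([x,y,z])-p)/.03,"twist",(y0-yaw)/10)
E
python3 go.py .6165 -.2833 .12 -5.7
```

```text
at [0.5144 0.2321 0.1617] yaw 13.54 tilt y [-0.0004 -0.0005 -1.    ] F [0.5407 0.119  0.1093] T [ 0.0391 -0.0237  0.0035] t 3.85 gap 0.994
units [ 0.7128  1.3974 17.4983] twist 1.9242330345463763
```

Request:
apply_moves --pt "85 0 0 1.5 0.3" --pt "85 0.1 0.1 3.5 0.8" --pt "85 0.2 0.2 5.5 1.3" --pt "85 0.4 0.3 7.5 1.92" --pt "85 0.5 0.5 9.5 1.92" --pt "85 0.6 0.7 11.5 1.92" --pt "85 0.71 0.9 13.5 1.92" --pt "85 0.71 1.1 15.3 1.92" --pt "85 0.71 1.3 16.7 1.92" --pt "85 0.71 1.4 17.4 1.92" --pt "85 0.71 1.4 17.5 1.92" --pt "85 0.71 1.4 17.5 1.92"

```text
t: 5.35
tcp_pos: [0.6179, -0.2799, 0.1194]
tool_rot: [0.034, 0.707, -0.706, -0.034]
force: [-0.3, 0.4, 0.3]
finger_gap: 0.998
```

```bash
python3 look.py w5; python3 go.py .6165 -.2833 .026 -5.7
```

```text
5.35 [ 0.6179 -0.2799  0.1194] [ 0.0336  0.7067 -0.7059 -0.0342] [-0.2688  0.4405  0.3268] 0.9979783652208557 [-0.59    0.7264  1.3787  0.0005  1.0377  1.0765]
at [ 0.6179 -0.2794  0.1195] yaw -5.45 tilt y [-0.0008  0.001  -1.    ] F [-0.2548  1.023   0.7524] T [ 0.0158 -0.0115 -0.0159] t 5.4 gap 0.992
units [0.0325 3.1177 0.1355] twist 0.024663022707562286
```

View pics/w5.png

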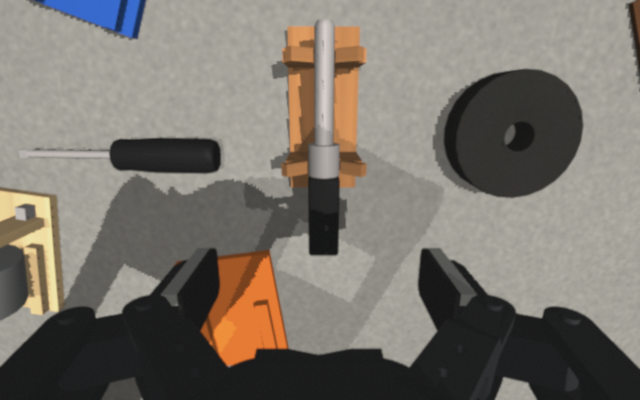

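Request:
apply_moves --pt "60 0.03 0.8 0.13 0.03" --pt "60 0.03 1.8 0.13 0.03" --pt "60 0.03 2.6 0.13 0.03" --pt "60 0.03 3.0 0.13 0.03" --pt "60 0.03 3.12 0.13 0.03" --pt "60 0.03 3.12 0.13 0.03" --pt "60 0.03 3.12 0.13 0.03"

```text
t: 6.28
tcp_pos: [0.6176, -0.2853, 0.027]
tool_rot: [-0.037, -0.706, 0.707, 0.035]
force: [0.5, -0.2, 0.0]
finger_gap: 0.708
```

```bash
python3 look.py w6; python3 go.py .6165 -.2833 .026 -5.7
```

```text
6.275 [ 0.6176 -0.2853  0.027 ] [-0.0365 -0.7058  0.7066  0.0353] [ 0.5358 -0.1518  0.037 ] 0.7084445444875315 [-0.5966  0.8513  1.4128  0.      0.8756  1.0757]
at [ 0.6175 -0.2853  0.0269] yaw -5.83 tilt y [ 0.0016 -0.001  -1.    ] F [ 0.2423 -0.4021 -0.3498] T [0.0134 0.019  0.035 ] t 6.325 gap 0.704
units [ 0.0417  0.0306 -0.0641] twist -0.012673840478451747
```

View pics/w6.png

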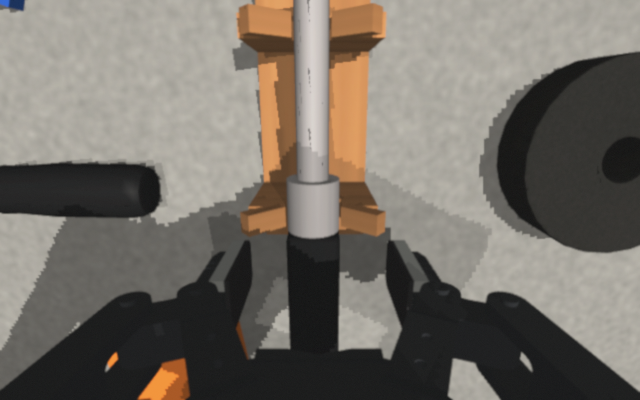

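Request:
apply_moves --pt "40 0.03 0.03 -0.06 0" --pt "30 0.03 0.03 -0.06 0" --pt "24 0.03 0.03 -0.06 0" --pt "24 0.03 0.03 -0.06 0" --squeeze 20

```text
t: 6.82
tcp_pos: [0.6162, -0.2831, 0.0249]
tool_rot: [-0.036, -0.706, 0.706, 0.036]
force: [0.0, 0.6, -0.2]
finger_gap: 0.283
```

```bash
python3 look.py w7; python3 go.py .6165 -.2833 .026 -5.7
```

```text
6.825 [ 0.6162 -0.2831  0.0249] [-0.036  -0.7062  0.7062  0.036 ] [ 0.0463  0.5525 -0.1732] 0.283447022528171 [-0.5951  0.8526  1.4177  0.      0.8712  1.0774]
at [ 0.6162 -0.2831  0.0249] yaw -5.83 tilt y [ 0. -0. -1.] F [ 0.1247 -0.5413 -0.1121] T [ 0.0502 -0.0093  0.0189] t 6.875 gap 0.281
units [-0.0093 -0.0363  0.0043] twist -0.012923863214565134
```

View pics/w7.png

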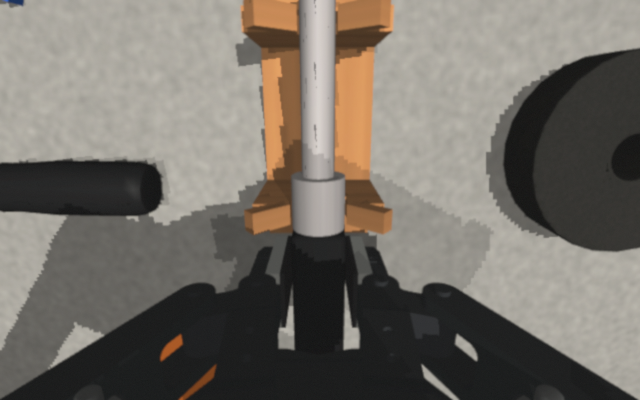

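Well centred (head columns 293–345, centre 319). Close and grip firmly.

Request:
apply_moves --pt "21 0 -0.03 0 0" --pt "18 0 -0.03 0 0" --pt "16 0 -0.03 0 0" --pt "16 0 -0.03 0 0" --squeeze 20

```text
t: 7.38
tcp_pos: [0.6162, -0.2831, 0.0258]
tool_rot: [-0.036, -0.706, 0.706, 0.036]
force: [-0.3, 0.2, 0.7]
finger_gap: 0.232
```

Request:
apply_moves --pt "10 0 0 0 0" --pt "10 0 0 0 0" --pt "10 0 0 0 0" --squeeze 110

```text
t: 7.75
tcp_pos: [0.6162, -0.2831, 0.026]
tool_rot: [-0.036, -0.706, 0.706, 0.036]
force: [-1.5, 0.5, 2.0]
finger_gap: 0.219
```

```bash
python3 go.py .6165 -.2833 .026 -5.7
```

```text
at [ 0.6162 -0.2831  0.026 ] yaw -5.83 tilt y [ 0.     -0.0001 -1.    ] F [-1.4689  0.4692  2.0026] T [0.0418 0.1938 0.0296] t 7.75 gap 0.219
units [-0.0105  0.0005  0.0047] twist -0.012646174300454938
```

Request:
apply_moves --pt "10 0 -0.2 0 0" --pt "10 0 -0.6 0 0" --pt "10 0 -1.2 0 0" --pt "10 0 -1.9 0 0" --pt "10 0 -2.6 0 0" --pt "10 0 -3 0 0" --pt "10 0 -3 0 0" --pt "10 0 -3 0 0"

```text
t: 8.75
tcp_pos: [0.6157, -0.2828, 0.1153]
tool_rot: [0.036, 0.706, -0.706, -0.036]
force: [0.7, -0.2, -1.9]
finger_gap: 0.211
```

```bash
python3 look.py w8; python3 go.py .6165 -.2833 .116 -5.7;  python3 -c "
from h import *
im=cv2.imread('pics/w8.png');zoom(im,270,0,100,250,3,'w8z.png')"
```

```text
8.75 [ 0.6157 -0.2828  0.1153] [ 0.0356  0.7064 -0.706  -0.0363] [ 0.687  -0.2288 -1.9219] 0.21091124880924458 [-0.5951  0.7306  1.3833 -0.      1.029   1.0774]
at [ 0.6156 -0.2827  0.1149] yaw -5.82 tilt y [-0.0016  0.0011 -1.    ] F [-0.1762 -0.5123 -0.7766] T [0.0401 0.0807 0.0128] t 8.8 gap 0.214
units [-0.0329 -0.0357  0.0183] twist -0.012466444169934653
```

View pics/w8.png

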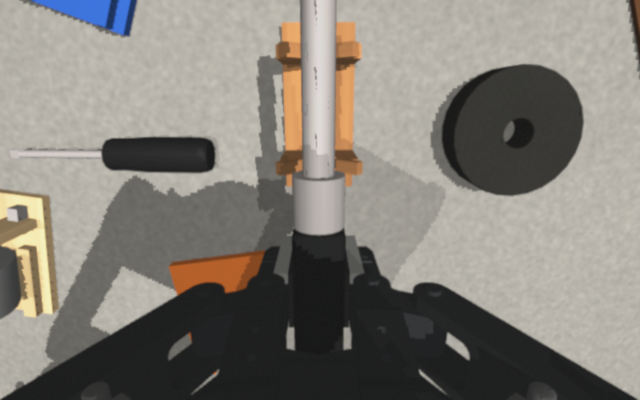

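View pics/w8z.png

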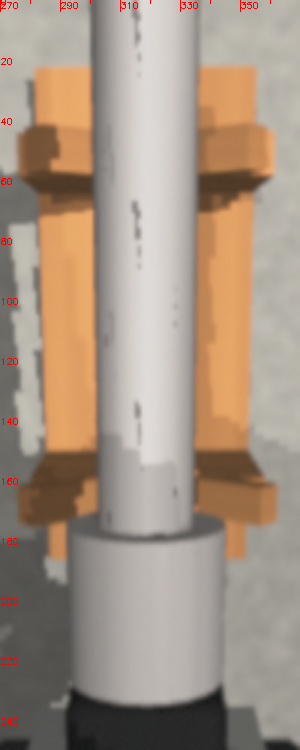

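Run:
```python
from h import *; import pickle
s,c=pickle.load(open("w8.pkl","rb"))
from scipy.spatial.transform import Rotation as R
M=R.from_quat(s["tool_rot"]).as_matrix();p=s["tcp_pos"]
# tool coords: ahead=-x, up=-y
for d in (-.004,0):
  for nm,a,u in (("shoulder top",.047+d,.0187+.010),("head/step top",.027+d,.0287)):
    print(d,nm,proj(c,p+M@np.array([-a,-u,0])))
# rod half width: predicted at rows ~170 and 10 
for a in (.045,.06,.08,.095):
    q=proj(c,p+M@np.array([-a,-.0187,0])); l=proj(c,p+M@np.array([-a,-.0187,-.006]));r=proj(c,p+M@np.array([-a,-.0187,.006])); print(a,q,r[0]-l[0])
im=cv2.imread("pics/w8.png").max(axis=2).astype(int)
for r in (5,40,80,120,150,170):
    print(r,im[r,294:306],im[r,328:342])
```

```text
-0.004 shoulder top [319.1486 179.4477]
-0.004 head/step top [319.1481 233.4209]
0 shoulder top [319.1486 168.0354]
0 head/step top [319.1483 223.0243]
0.045 [319.0949 167.7853] 32.380294408078726
0.06 [319.0928 126.7537] 33.454454948472005
0.08 [319.0889  67.7675] 34.95974397120915
0.095 [319.0851  20.1091] 36.14162335906241
5 [181 180 179 179 178 165 122 107 119 129 140 149] [206 200 193 188 182 175 163 148 154 175 179 176 175 177]
40 [233 233 233 234 233 226 180 122 118 128 139 149] [202 197 192 185 178 169 155 147 166 183 186 188 190 202]
80 [233 233 233 234 234 234 222 149 113 127 139 149] [200 194 188 180 173 162 148 154 181 190 190 191 194 205]
120 [224 223 222 222 226 229 227 199 137 126 139 149] [197 190 182 175 166 154 141 158 185 192 195 205 221 225]
150 [158 156 152 140 137 136 136 129 108 105 117 127] [194 186 178 169 161 146 127 128 130 131 130 132 132 132]
170 [101 129 173 181 174 166 157 144 119 105 115 122] [170 169 170 167 156 138 132 144 136 135 142 145 149 151]
```

```bash
python3 go.py .4334 .0235 .100 -13.9
```

```text
at [ 0.6156 -0.2827  0.1149] yaw -5.82 tilt y [-0.0016  0.0011 -1.    ] F [-0.1762 -0.5123 -0.7766] T [0.0401 0.0807 0.0128] t 8.8 gap 0.214
units [ 7.0759  0.519  -9.5357] twist 0.8075335558300655
```

Request:
apply_moves --pt "10 0.4 0 -0.5 0" --pt "10 1.1 0 -1.4 0.1" --pt "10 2 0.1 -2.6 0.2" --pt "10 2.9 0.2 -3.9 0.4" --pt "10 3.8 0.3 -5.2 0.5" --pt "10 4.7 0.4 -6.4 0.7" --pt "10 5.6 0.5 -7.6 0.81" --pt "10 6.3 0.52 -8.6 0.81" --pt "10 6.8 0.52 -9.2 0.81" --pt "10 7.08 0.52 -9.54 0.81" --pt "10 7.08 0.52 -9.54 0.81" --pt "10 7.08 0.52 -9.54 0.81"

```text
t: 10.3
tcp_pos: [0.4354, 0.0224, 0.1003]
tool_rot: [-0.087, -0.702, 0.702, 0.085]
force: [-0.2, -0.3, -1.1]
finger_gap: 0.214
```

```bash
python3 look.py w9; python3 go.py .4334 .0235 .040 -13.9
```

```text
10.3 [0.4354 0.0224 0.1003] [-0.0867 -0.7017  0.702   0.0852] [-0.1942 -0.2989 -1.1025] 0.213968830115172 [-0.206   0.5208  2.017  -0.0003  0.6016  1.6087]
at [0.4353 0.0223 0.1003] yaw -13.98 tilt y [ 0.0018 -0.0005 -1.    ] F [-0.2076 -0.1987 -1.815 ] T [ 0.0557  0.0644 -0.0199] t 10.35 gap 0.214
units [ 0.0759  2.0098 -0.0232] twist -0.00801231047307951
```

View pics/w9.png

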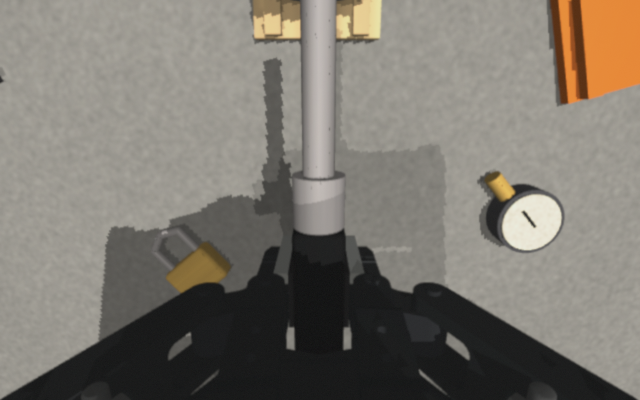

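Run:
```python
from h import *; import pickle
from scipy.spatial.transform import Rotation as R
s,c=pickle.load(open("w9.pkl","rb"))
im=cv2.imread("pics/w9.png"); zoom(im,240,0,160,60,5,"w9z.png")
```

```text
(no output)
```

View pics/w9z.png

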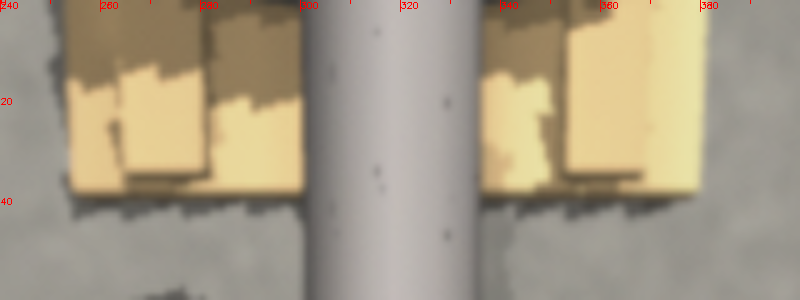

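Run:
```python
from h import *; import pickle
from scipy.spatial.transform import Rotation as R
s,c=pickle.load(open("w9.pkl","rb"))
M=R.from_quat(s["tool_rot"]).as_matrix()
P=onz(c,(316.55,38),.008); print(P, (M.T@(P-s["tcp_pos"]))*1000)
a=np.array([.9707,-.2402]);o=np.array([.579,-.0125])
t=(P[0]-o[0])/a[0]; print("line y at that x",o[1]+t*a[1])
# axle line in world at that x assuming tool z=0
q=s["tcp_pos"];f=-M[:,0];t=(P[0]-q[0])/f[0];print("axle y",q[1]+t*f[1])
# axle image centres
im=cv2.imread("pics/w9.png").max(axis=2).astype(int)
for r in(5,30,60,100): print(r,im[r,294:306],im[r,330:342])
```

```text
[ 0.5391 -0.0019  0.008 ] [-106.212    92.5425   -1.4957]
line y at that x -0.002618893919532822
axle y -0.003415630078623985
5 [136 135 134 138 139 130  99  90 101 110 119 128] [164 160 154 149 138 122 117 129 136 136 130 118]
30 [233 233 232 232 231 222 164 106 101 109 119 128] [163 157 152 145 135 131 159 192 206 217 226 226]
60 [152 152 153 154 155 150 129  97  98 110 119 128] [161 155 148 140 127 113 118 126 128 128 129 131]
100 [159 158 157 157 156 154 146 117  99 108 119 127] [157 151 144 133 117 112 124 128 128 129 131 135]
```

Request:
apply_moves --pt "10 0.05 0.4 -0.03 0" --pt "10 0.05 1 -0.035 0" --pt "10 0.05 1.6 -0.035 0" --pt "10 0.05 2.0 -0.035 0" --pt "10 0.05 2.0 -0.035 0" --pt "10 0.05 2.0 -0.035 0" --pt "10 0.05 2.0 -0.035 0"

```text
t: 11.22
tcp_pos: [0.4332, 0.0245, 0.0407]
tool_rot: [-0.086, -0.702, 0.702, 0.085]
force: [1.1, 0.7, -1.5]
finger_gap: 0.217
```

```bash
python3 look.py w10; python3 go.py .4334 .0235 .020 -13.9;python3 -c "
from h import *
im=cv2.imread('pics/w10.png');zoom(im,220,0,200,100,4,'w10z.png')
s=manip.snapshot('scene')[:,:,::-1].copy();cv2.imwrite('pics/s1.png',s);zoom(s,250,160,110,80,7,'s1z.png')"
```

```text
11.225 [0.4332 0.0245 0.0407] [-0.0861 -0.7019  0.7019  0.0853] [ 1.1006  0.6826 -1.5491] 0.2170790188991985 [-0.2022  0.6543  2.0533 -0.      0.4327  1.6116]
at [0.4332 0.0245 0.0407] yaw -13.92 tilt y [ 0.0013 -0.0003 -1.    ] F [-0.0089  0.0838 -1.5978] T [-0.0434  0.0573  0.0323] t 11.275 gap 0.212
units [-0.015   0.6902  0.031 ] twist -0.0023305282821169727
```

View pics/w10z.png

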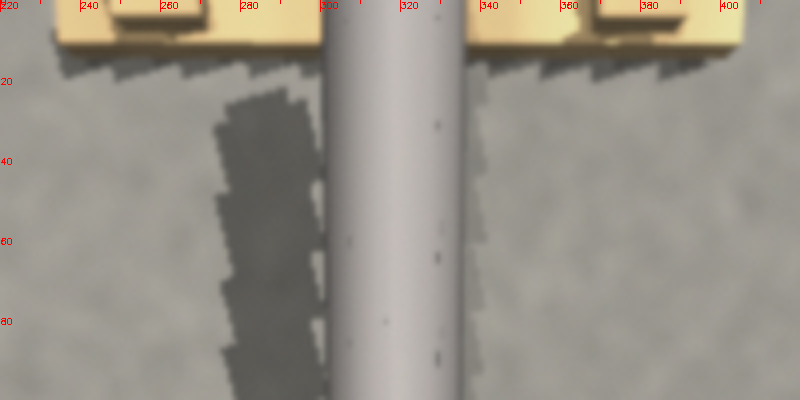

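View pics/s1z.png

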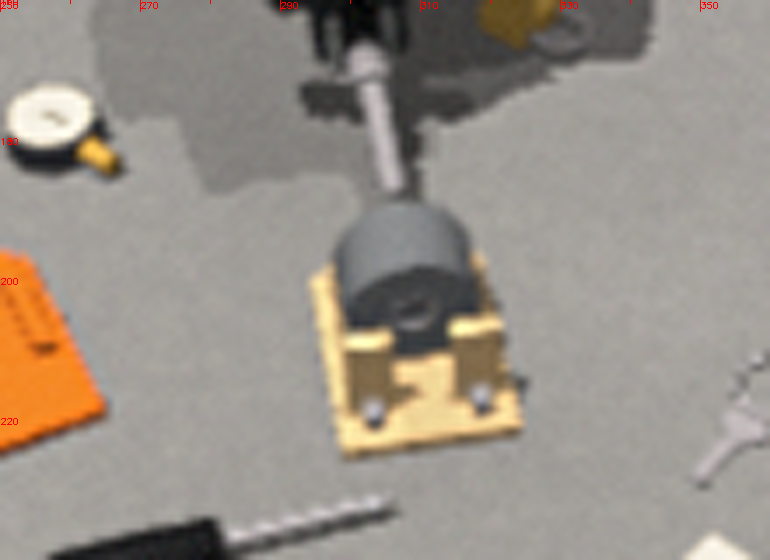

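Request:
apply_moves --pt "10 0 0.3 0.01 0" --pt "10 0 0.6 0.01 0" --pt "10 0 0.69 0.01 0" --pt "10 0 0.69 0.01 0" --pt "10 0 0.69 0.01 0"

```text
t: 11.95
tcp_pos: [0.4327, 0.0243, 0.0195]
tool_rot: [0.086, 0.702, -0.702, -0.086]
force: [-0.4, -0.3, -2.1]
finger_gap: 0.216
```

```bash
python3 look.py w11; python3 go.py .4334 .0235 .020 -13.9;python3 -c "
from h import *
im=cv2.imread('pics/w11.png');zoom(im,200,0,240,80,3,'w11z.png')
s=manip.snapshot('scene')[:,:,::-1].copy();cv2.imwrite('pics/s2.png',s);zoom(s,280,160,60,60,8,'s2z.png')"
```

```text
11.95 [0.4327 0.0243 0.0195] [ 0.0857  0.7019 -0.7019 -0.0857] [-0.3798 -0.3349 -2.0767] 0.21590841575544753 [-0.2029  0.7041  2.06    0.      0.3775  1.6109]
at [0.4328 0.0243 0.0196] yaw -13.93 tilt y [ 0.0002 -0.     -1.    ] F [ 0.4987 -0.6506 -2.0026] T [ 0.0381  0.0816 -0.0198] t 12.0 gap 0.211
units [-0.027  -0.014   0.0202] twist -0.002506672318575731
```

View pics/w11z.png

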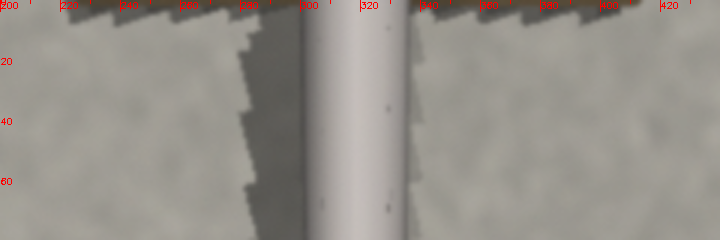

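View pics/s2z.png

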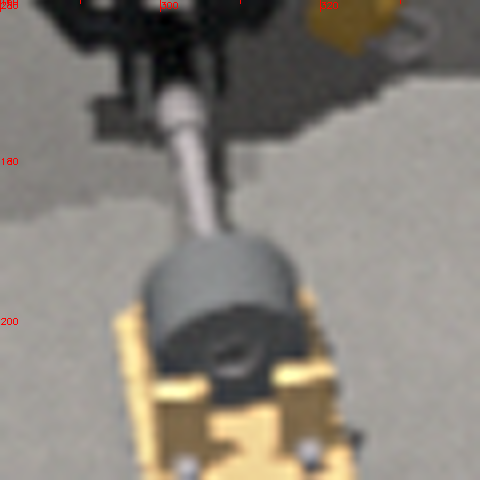

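Request:
apply_moves --pt "10 -0.15 -0.01 0 0" --pt "10 -0.3 -0.01 0 0" --pt "10 -0.45 -0.01 0 0" --pt "10 -0.55 -0.01 0 0" --pt "10 -0.65 -0.01 0 0"

```text
t: 12.68
tcp_pos: [0.4517, 0.0196, 0.0198]
tool_rot: [0.086, 0.702, -0.702, -0.086]
force: [-0.4, 0.2, -0.9]
finger_gap: 0.213
```

Request:
apply_moves --pt "10 -0.1 0 0 0" --pt "10 -0.2 0 0 0" --pt "10 -0.3 0 0 0" --pt "10 -0.3 0 0 0"

```text
t: 13.18
tcp_pos: [0.4607, 0.0173, 0.0198]
tool_rot: [-0.086, -0.702, 0.702, 0.086]
force: [0.2, -0.1, -2.0]
finger_gap: 0.218
```

```bash
python3 look.py w12; python3 go.py .4334 .0235 .020 -13.9;python3 -c "
from h import *
s=manip.snapshot('scene')[:,:,::-1].copy();cv2.imwrite('pics/s3.png',s);zoom(s,280,160,60,60,8,'s3z.png')"
```

```text
13.175 [0.4607 0.0173 0.0198] [-0.0859 -0.7019  0.7019  0.0856] [ 0.1988 -0.079  -2.0416] 0.21780196828927337 [-0.2056  0.7115  1.9906  0.      0.439   1.6083]
at [0.4604 0.0174 0.0198] yaw -13.93 tilt y [ 0.  0. -1.] F [ 0.8127  0.7928 -0.4932] T [0.0458 0.1145 0.037 ] t 13.225 gap 0.217
units [ 0.923  -0.006   0.0198] twist -0.0026418590315335777
```

View pics/w12.png

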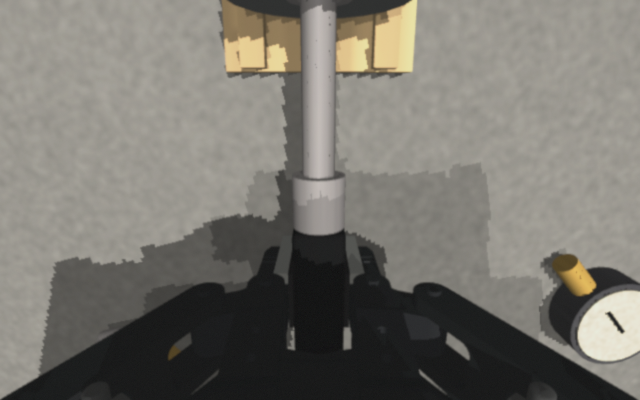

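View pics/s3z.png

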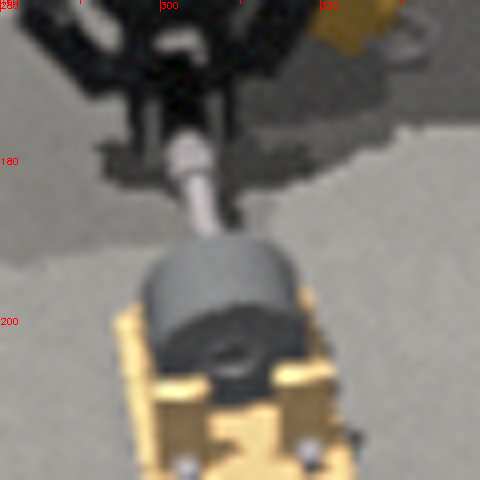

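Request:
apply_moves --pt "10 -0.2 0 0 0" --pt "10 -0.4 0 0 0" --pt "10 -0.6 0 0 0" --pt "10 -0.8 0 0 0" --pt "10 -1.0 0 0 0" --pt "10 -1.2 0 0 0" --pt "10 -1.4 0 0 0" --pt "10 -1.6 0 0 0" --pt "10 -1.7 0 0 0" --pt "10 -1.7 0 0 0"

```text
t: 14.52
tcp_pos: [0.5101, 0.0051, 0.0198]
tool_rot: [-0.086, -0.702, 0.702, 0.086]
force: [0.1, 0.1, -1.0]
finger_gap: 0.217
```

```bash
python3 look.py w13; python3 go.py .4334 .0235 .020 -13.9;python3 -c "
from h import *
s=manip.snapshot('scene')[:,:,::-1].copy();cv2.imwrite('pics/s4.png',s);zoom(s,280,160,60,60,8,'s4z.png')"
```

```text
14.525 [0.5101 0.0051 0.0198] [-0.0858 -0.7019  0.7019  0.0857] [ 0.067   0.0745 -1.0457] 0.21701217939359374 [-0.2094  0.7336  1.8665  0.      0.5414  1.6045]
at [0.5097 0.0052 0.0198] yaw -13.92 tilt y [-0.0004  0.0001 -1.    ] F [ 0.7812  0.8399 -1.9788] T [ 0.0149  0.0911 -0.0066] t 14.575 gap 0.214
units [ 2.6148 -0.0064  0.0198] twist -0.002304100757602079
```

View pics/w13.png

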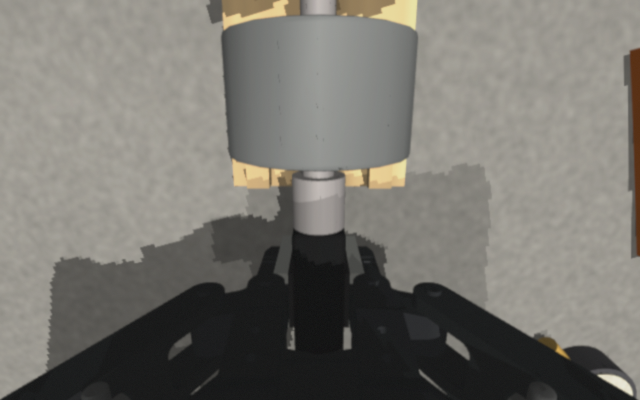

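View pics/s4z.png

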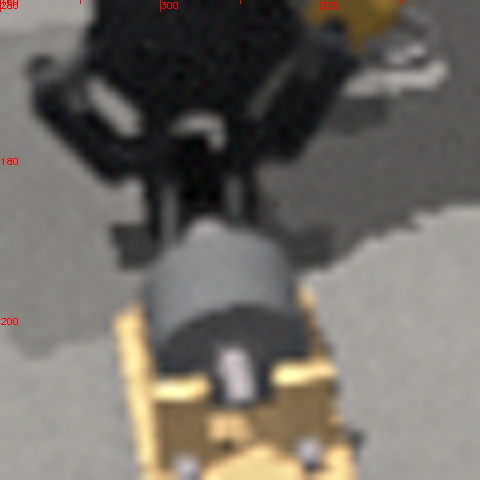

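Request:
apply_moves --pt "10 -0.1 0 0 0" --pt "10 -0.2 0 0 0" --pt "10 -0.28 0 0 0" --pt "10 -0.36 0 0 0" --pt "10 -0.43 0 0 0" --pt "10 -0.5 0 0 0" --pt "10 -0.57 0 0 0" --pt "10 -0.64 0 0 0" --pt "10 -0.7 0 0 0"

```text
t: 15.75
tcp_pos: [0.5304, 0.0001, 0.0198]
tool_rot: [-0.086, -0.702, 0.702, 0.086]
force: [-0.6, 0.3, -1.1]
finger_gap: 0.208
```

```bash
python3 look.py w14; python3 go.py .4334 .0235 .020 -13.9
```

```text
15.75 [0.5304 0.0001 0.0198] [-0.0858 -0.7019  0.7019  0.0857] [-0.6279  0.2837 -1.1431] 0.20833589516161927 [-0.2107  0.745   1.8146  0.      0.5819  1.6031]
at [ 0.5308 -0.      0.0198] yaw -13.93 tilt y [ 0.0007 -0.0001 -1.    ] F [ 0.4664 -0.4255 -2.761 ] T [0.0126 0.1488 0.0096] t 15.8 gap 0.215
units [ 3.3406 -0.0082  0.0198] twist -0.0028748481038403995
```

View pics/w14.png

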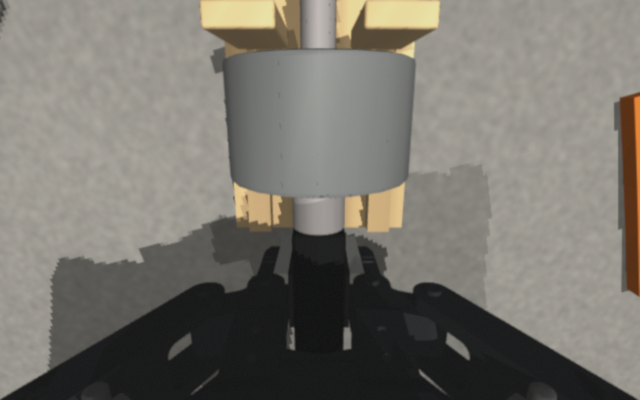

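Run:
```python
from h import *; import pickle
s,c=pickle.load(open("w14.pkl","rb"))
from scipy.spatial.transform import Rotation as R
M=R.from_quat(s["tool_rot"]).as_matrix();p=s["tcp_pos"]
for nm,u,z in (("post",(237,28),.054),("post",(403,28),.054),("rol far",(319,51),.071),("rol near",(319,197),.071)):
    print(nm,(M.T@(onz(c,u,z)-p))*-1000)
```

```text
post [89.8875 34.1896 24.1041]
post [ 89.8626  34.1898 -24.4335]
rol far [81.5164 51.1906  0.1582]
rol near [43.3985 51.1947  0.1645]
```

Request:
apply_moves --pt "10 -0.05 0 0 0" --pt "10 -0.1 0 0 0" --pt "10 -0.14 0 0 0" --pt "10 -0.17 0 0 0" --pt "10 -0.17 0 0 0"

```text
t: 16.42
tcp_pos: [0.5354, -0.0012, 0.0198]
tool_rot: [-0.086, -0.702, 0.702, 0.086]
force: [-0.3, 1.1, -2.2]
finger_gap: 0.21
```

Request:
apply_moves --pt "10 -0.02 0 0 0" --pt "10 -0.04 0 0 0"

```text
t: 16.68
tcp_pos: [0.5362, -0.0014, 0.0198]
tool_rot: [0.086, 0.702, -0.702, -0.086]
force: [-1.1, 0.4, -1.7]
finger_gap: 0.212
```

Request:
apply_moves --pt "10 -0.02 0 0 0" --pt "10 -0.03 0 0 0"

```text
t: 16.92
tcp_pos: [0.5372, -0.0016, 0.0198]
tool_rot: [0.086, 0.702, -0.702, -0.086]
force: [-0.4, 0.1, -1.7]
finger_gap: 0.213
```

Request:
apply_moves --pt "10 -0.02 0 0 0" --pt "10 -0.03 0 0 0"

```text
t: 17.18
tcp_pos: [0.5373, -0.0016, 0.0197]
tool_rot: [0.085, 0.702, -0.702, -0.086]
force: [-2.6, 1.7, -0.1]
finger_gap: 0.212
```

Request:
apply_moves --pt "10 -0.02 0 0 0" --pt "10 -0.03 0 0 0"

```text
t: 17.42
tcp_pos: [0.5374, -0.0016, 0.0196]
tool_rot: [0.084, 0.702, -0.702, -0.087]
force: [-4.6, 3.2, 1.3]
finger_gap: 0.217
```

Request:
apply_moves --pt "10 -0.02 0 0 0" --pt "10 -0.03 0 0 0"

```text
t: 17.68
tcp_pos: [0.5373, -0.0016, 0.0196]
tool_rot: [0.084, 0.702, -0.702, -0.088]
force: [-7.0, 2.3, 2.7]
finger_gap: 0.218
```

Request:
apply_moves --pt "10 -0.01 0 0 0" --pt "10 -0.02 0 0 0"

```text
t: 17.92
tcp_pos: [0.5373, -0.0016, 0.0195]
tool_rot: [0.083, 0.702, -0.702, -0.088]
force: [-7.0, 2.9, 3.0]
finger_gap: 0.214
```

```bash
python3 go.py .4334 .0235 .020 -13.9
```

```text
at [ 0.5373 -0.0016  0.0195] yaw -13.91 tilt y [-0.0064  0.0015 -1.    ] F [-6.9679  2.8645  3.0069] T [ 0.3259  0.9761 -0.0121] t 17.925 gap 0.214
units [3.5634 0.0068 0.0223] twist -0.0014197571508027806
```

Request:
apply_moves --pt "10 -0.02 0 0 0" --pt "10 -0.03 0 0 0" --pt "10 -0.03 0 0 0"

```text
t: 18.3
tcp_pos: [0.5373, -0.0016, 0.0194]
tool_rot: [0.083, 0.702, -0.702, -0.089]
force: [-7.8, 2.2, 2.3]
finger_gap: 0.212
```

```bash
python3 look.py w15; python3 go.py .4334 .0235 .020 -13.9
```

```text
18.3 [ 0.5373 -0.0016  0.0194] [ 0.0827  0.7022 -0.7016 -0.0886] [-7.7723  2.187   2.3038] 0.2118824165305895 [-0.2111  0.7513  1.7907  0.0001  0.6079  1.6025]
at [ 0.5373 -0.0016  0.0194] yaw -13.91 tilt y [-0.0082  0.0018 -1.    ] F [-8.6033  1.5154  2.5018] T [ 0.3139  1.123  -0.0087] t 18.35 gap 0.21
units [3.5626 0.0115 0.0215] twist -0.0012058449630263368
```

View pics/w15.png

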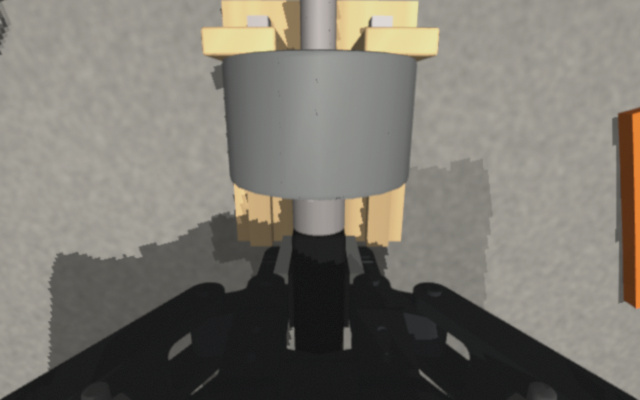

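Request:
apply_moves --pt "10 -0.02 0 0 0" --pt "10 -0.02 0 0 0" --pt "10 -0.02 0 0 0" --pt "10 -0.02 0 0 0"

```text
t: 18.85
tcp_pos: [0.5373, -0.0016, 0.0194]
tool_rot: [0.082, 0.702, -0.702, -0.089]
force: [-8.9, 2.1, 3.1]
finger_gap: 0.216
```

Request:
apply_moves --pt "10 -0.01 0 0 0" --pt "10 -0.01 0 0 0" --pt "10 -0.01 0 0 0" --pt "10 -0.01 0 0 0"

```text
t: 19.35
tcp_pos: [0.5373, -0.0016, 0.0194]
tool_rot: [0.082, 0.702, -0.702, -0.089]
force: [-8.4, 3.1, 4.1]
finger_gap: 0.209
```

Request:
apply_moves --pt "10 -0.02 0 0 0" --pt "10 -0.02 0 0 0" --pt "10 -0.02 0 0 0" --pt "10 -0.02 0 0 0"

```text
t: 19.85
tcp_pos: [0.5373, -0.0016, 0.0193]
tool_rot: [0.082, 0.702, -0.702, -0.09]
force: [-10.6, 2.8, 4.1]
finger_gap: 0.215
```

```bash
python3 go.py .5373 -.0016 .0194 -13.9
```

```text
at [ 0.5373 -0.0016  0.0193] yaw -13.91 tilt y [-0.0112  0.0024 -0.9999] F [-10.573    2.8128   4.1204] T [0.391  1.3824 0.0225] t 19.85 gap 0.215
units [-0.0013 -0.0024  0.0007] twist -0.0007396709026446402
```

Request:
apply_moves --pt "10 0.05 0 0 0" --pt "10 0.1 0 0 0" --pt "10 0.15 0 0 0" --pt "10 0.2 0 0 0" --pt "10 0.23 0 0 0" --pt "10 0.23 0 0 0"

```text
t: 20.6
tcp_pos: [0.5374, -0.0017, 0.0201]
tool_rot: [-0.087, -0.702, 0.702, 0.085]
force: [0.1, 0.9, -1.4]
finger_gap: 0.214
```

```bash
python3 look.py w16; python3 go.py .5373 -.0016 .0194 -13.9
```

```text
20.6 [ 0.5374 -0.0017  0.0201] [-0.0867 -0.7018  0.702   0.0848] [ 0.1068  0.8589 -1.4208] 0.21419987075542501 [-0.2113  0.7482  1.7987 -0.0001  0.592   1.6028]
at [ 0.5374 -0.0017  0.0201] yaw -13.93 tilt y [ 0.0026 -0.0006 -1.    ] F [-0.2616  0.0663 -2.1476] T [-0.0014  0.151  -0.0198] t 20.65 gap 0.216
units [ 0.0029  0.0236 -0.0042] twist -0.0032691536437397415
```

View pics/w16.png

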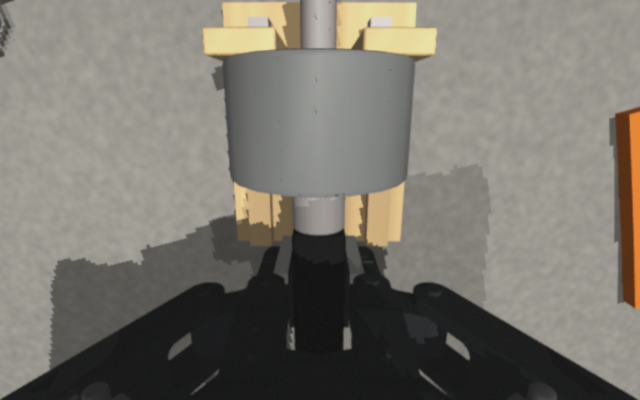

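Request:
apply_moves --pt "10 0.05 0 0 0" --pt "10 0.05 -0.03 0 0" --pt "10 0.05 -0.06 0 0" --pt "10 0.05 -0.1 0 0" --pt "10 0.05 -0.2 0 0" --pt "10 0.05 -0.35 0 0" --pt "10 0.05 -0.35 0 0"

```text
t: 21.52
tcp_pos: [0.5349, -0.001, 0.0308]
tool_rot: [-0.086, -0.702, 0.702, 0.085]
force: [-0.2, 0.4, -2.6]
finger_gap: 0.213
```

```bash
python3 look.py w17; python3 go.py .5373 -.0016 .1 -13.9;python3 -c "
from h import *
s=manip.snapshot('scene')[:,:,::-1].copy();cv2.imwrite('pics/s5.png',s);zoom(s,280,160,60,60,8,'s5z.png')"
```

```text
21.525 [ 0.5349 -0.001   0.0308] [-0.086  -0.7019  0.7019  0.0854] [-0.2438  0.3931 -2.5584] 0.21289561978760996 [-0.211   0.7272  1.8012  0.      0.6123  1.6029]
at [ 0.5348 -0.001   0.0306] yaw -13.92 tilt y [ 0.0006 -0.0001 -1.    ] F [ 0.3782 -0.5432 -1.4853] T [ 0.0064  0.091  -0.0262] t 21.575 gap 0.216
units [-0.0873 -2.3137 -0.001 ] twist -0.002253077684154725
```

View pics/w17.png

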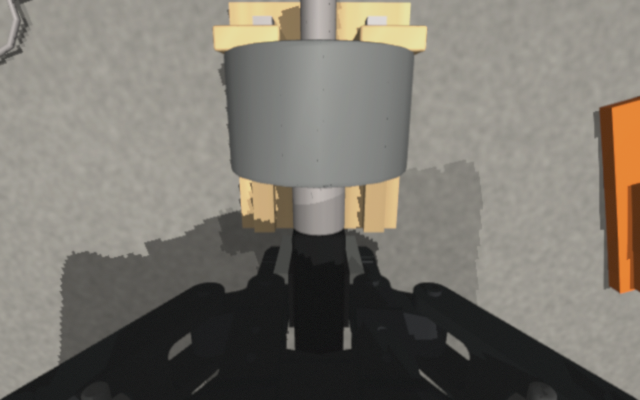

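View pics/s5z.png

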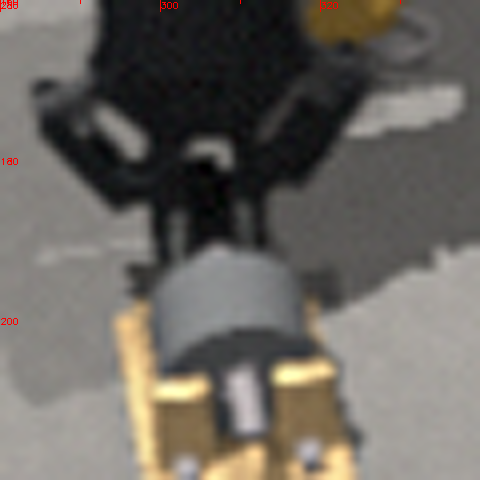

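Request:
apply_moves --pt "10 0 -0.2 0 0" --pt "10 0 -0.5 0 0" --pt "10 0 -0.9 0 0" --pt "10 0 -1.3 0 0" --pt "10 0 -1.7 0 0" --pt "10 0 -2.1 0 0" --pt "10 0 -2.4 0 0" --pt "10 0 -2.5 0 0" --pt "10 0 -2.5 0 0"

```text
t: 22.75
tcp_pos: [0.5346, -0.001, 0.1054]
tool_rot: [-0.086, -0.702, 0.702, 0.086]
force: [0.4, 0.4, -2.8]
finger_gap: 0.211
```

```bash
python3 look.py w18; python3 go.py .5381 .2382 .105 13.3
```

```text
22.75 [ 0.5346 -0.001   0.1054] [-0.0858 -0.7019  0.7019  0.0857] [ 0.4243  0.3506 -2.8209] 0.211268354516958 [-0.211   0.5946  1.7693  0.      0.7776  1.6028]
at [ 0.5344 -0.0009  0.1051] yaw -13.93 tilt y [-0.0006  0.0001 -1.    ] F [-0.0111 -0.1014 -2.9539] T [-0.0151  0.1197 -0.0574] t 22.8 gap 0.217
units [ 1.7979  0.0047 -7.7671] twist -2.7226276165097483
```

View pics/w18.png

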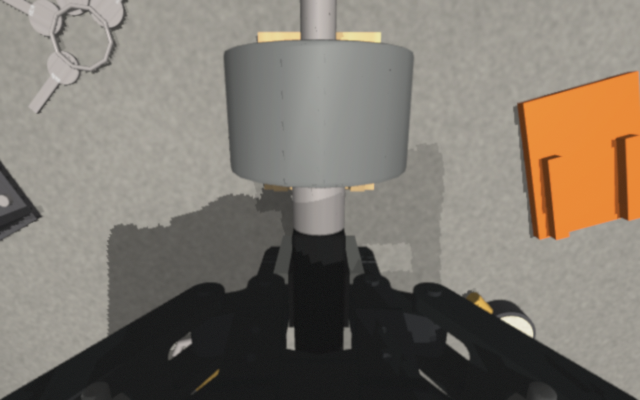

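Request:
apply_moves --pt "10 0.05 0 -0.2 -0.1" --pt "10 0.15 0 -0.7 -0.25" --pt "10 0.35 0 -1.5 -0.5" --pt "10 0.55 0 -2.4 -0.8" --pt "10 0.75 0 -3.3 -1.1" --pt "10 0.95 0 -4.2 -1.45" --pt "10 1.15 0 -5.1 -1.8" --pt "10 1.35 0 -5.9 -2.1" --pt "10 1.55 0 -6.7 -2.4" --pt "10 1.7 0 -7.3 -2.6" --pt "10 1.78 0 -7.65 -2.7" --pt "10 1.8 0 -7.77 -2.72"

```text
t: 24.3
tcp_pos: [0.5381, 0.2388, 0.1052]
tool_rot: [0.082, -0.702, 0.702, -0.082]
force: [0.0, 0.2, -1.9]
finger_gap: 0.215
```

Request:
apply_moves --pt "10 0 0 0 0" --pt "10 0 0 0 0" --pt "10 0 0 0 0"

```text
t: 24.68
tcp_pos: [0.5384, 0.2376, 0.1053]
tool_rot: [0.081, -0.702, 0.702, -0.081]
force: [-0.1, -0.3, -3.0]
finger_gap: 0.216
```

```bash
python3 look.py w19; python3 go.py .5381 .2382 .105 13.3;python3 -c "
from h import *
s=manip.snapshot('scene')[:,:,::-1].copy();cv2.imwrite('pics/s6.png',s);zoom(s,340,130,80,70,8,'s6z.png')"
```

```text
24.675 [0.5384 0.2376 0.1053] [ 0.0814 -0.7024  0.7025 -0.0813] [-0.057  -0.298  -3.0222] 0.21602145532879355 [ 0.2259  0.6471  1.6313 -0.0001  0.8634  1.5661]
at [0.5384 0.2377 0.1053] yaw 13.22 tilt y [-0.0002 -0.0001 -1.    ] F [ 0.4769 -0.2809 -3.2141] T [-0.049   0.0439  0.0162] t 24.725 gap 0.217
units [ 0.0051  0.0105 -0.018 ] twist -0.007937056105002505
```

View pics/w19.png

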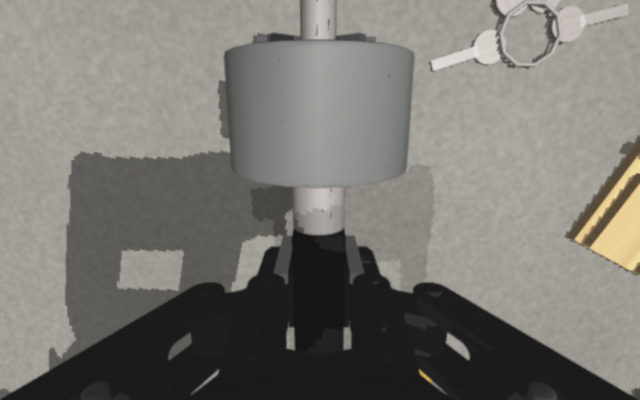

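View pics/s6z.png

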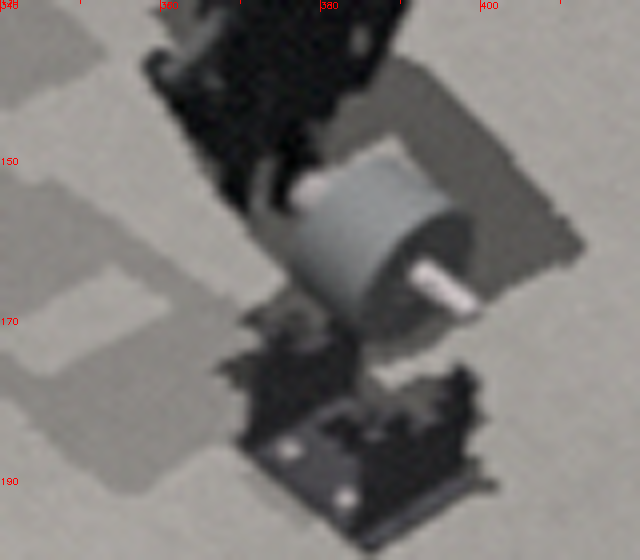

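```bash
python3 -c "
from h import *
im=cv2.imread('pics/w19.png');zoom(im,230,10,180,50,4,'w19z.png');zoom(im,230,170,180,50,4,'w19y.png')
import pickle
s,c=pickle.load(open('w19.pkl','rb'))
# predicted far plate outer ends, tops, near plate ends
a=np.radians(13.3);f=np.array([np.cos(a),np.sin(a)]);l=np.array([-f[1],f[0]]);C=np.array([.6014,.2531])
for x in(-.035,-.029,.029,.035):
  for y in(-.030,.030): print(x,y,proj(c,np.r_[C+x*f+y*l,.072]), proj(c,np.r_[C+x*f+y*l,.0]))
from scipy.spatial.transform import Rotation as R
M=R.from_quat(s['tool_rot']).as_matrix()
print((M.T@(onz(c,(319,186),.1053+.0492)-s['tcp_pos']))*-1000)
"
```

```text
-0.035 -0.03 [373.825  175.6097] [358.4574 153.325 ]
-0.035 0.03 [260.6645 175.8389] [276.6819 153.4939]
-0.029 -0.03 [374.3091 164.4735] [358.7021 145.1542]
-0.029 0.03 [260.1116 164.7075] [276.3921 145.3255]
0.029 -0.03 [379.2947  45.7522] [361.1736  60.5074]
0.029 0.03 [254.4011  46.0399] [273.4551  60.7046]
0.035 -0.03 [379.8409  32.2498] [361.44    51.1379]
0.035 0.03 [253.7733  32.544 ] [273.1375  51.3381]
[46.1293 49.1841 -0.1803]
```

View pics/w19z.png

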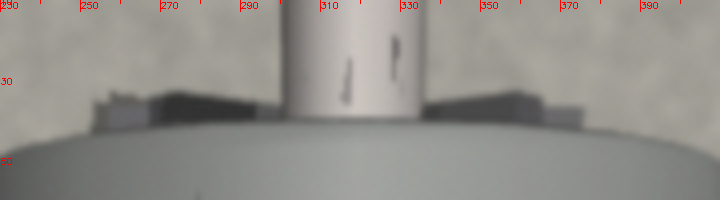

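Request:
apply_moves --pt "10 0 0.1 -0.04 -0.01" --pt "10 0 0.3 -0.04 -0.01" --pt "10 0 0.55 -0.04 -0.01" --pt "10 0 0.8 -0.04 -0.01" --pt "10 0 1.05 -0.04 -0.01" --pt "10 0 1.2 -0.04 -0.01" --pt "10 0 1.3 -0.04 -0.01" --pt "10 0 1.3 -0.04 -0.01" --pt "10 0 1.3 -0.04 -0.01"

```text
t: 25.9
tcp_pos: [0.5382, 0.2395, 0.0665]
tool_rot: [-0.082, 0.702, -0.702, 0.083]
force: [-0.3, -0.7, -2.7]
finger_gap: 0.213
```

```bash
python3 look.py w20; python3 go.py .5381 .2382 .039 13.3;python3 -c "
from h import *
im=cv2.imread('pics/w20.png');zoom(im,230,0,180,50,4,'w20z.png')
s=manip.snapshot('scene')[:,:,::-1].copy();cv2.imwrite('pics/s7.png',s);zoom(s,340,130,80,70,8,'s7z.png')
s=manip.snapshot('top')[:,:,::-1].copy();cv2.imwrite('pics/t7.png',s);zoom(s,180,160,80,70,8,'t7z.png')"
```

```text
25.9 [0.5382 0.2395 0.0665] [-0.0821  0.7023 -0.7023  0.0825] [-0.2779 -0.7006 -2.7389] 0.2134603171262708 [0.2291 0.7077 1.6489 0.     0.7844 1.5665]
at [0.5383 0.2395 0.0666] yaw 13.37 tilt y [ 0.0006  0.0002 -1.    ] F [-0.119  -0.8233 -2.9372] T [-0.0447  0.1156 -0.0659] t 25.95 gap 0.211
units [0.0156 0.9204 0.0406] twist 0.0072595625768578035
```

View pics/w20.png

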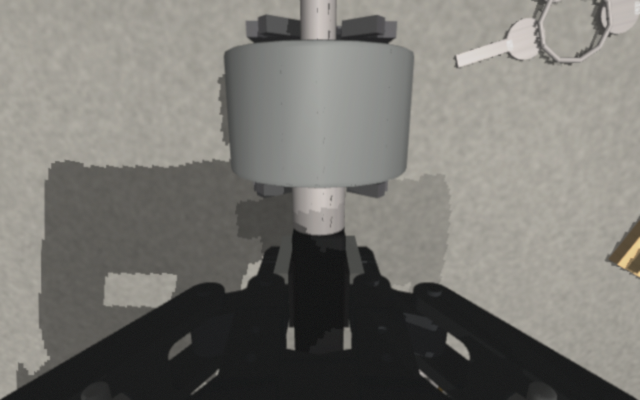

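View pics/s7z.png

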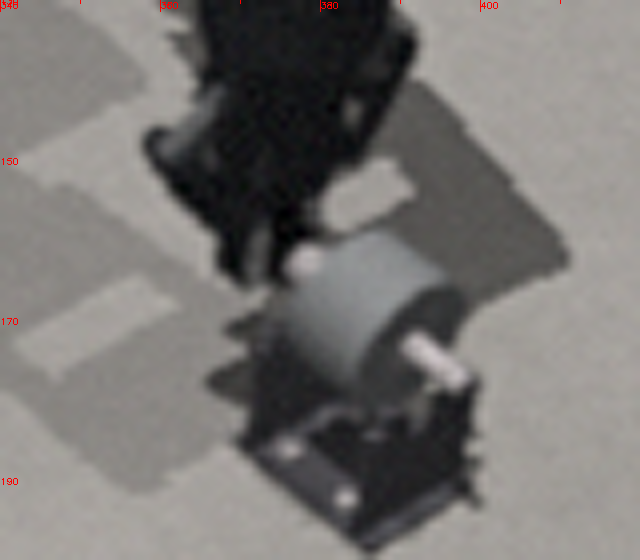

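View pics/t7z.png

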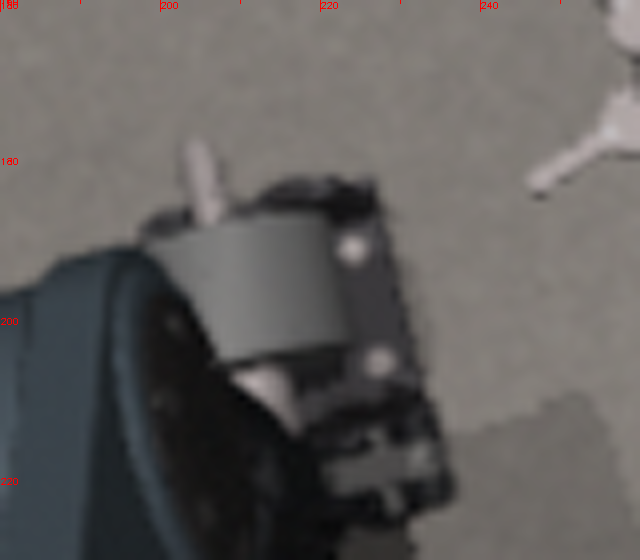

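View pics/w20z.png

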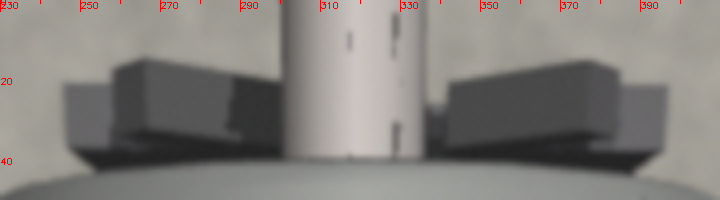

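Request:
apply_moves --pt "10 0.01 0.0 0.04 0.01" --pt "10 0.01 0.1 0.04 0.01" --pt "10 0.01 0.25 0.04 0.01" --pt "10 0.01 0.4 0.04 0.01" --pt "10 0.01 0.4 0.04 0.01" --pt "10 0.01 0.4 0.04 0.01"

```text
t: 26.8
tcp_pos: [0.538, 0.2382, 0.0542]
tool_rot: [-0.082, 0.702, -0.702, 0.082]
force: [-0.0, 0.1, -2.8]
finger_gap: 0.214
```

```bash
python3 look.py w21; python3 go.py .5381 .2382 .039 13.3;python3 -c "
from h import *
im=cv2.imread('pics/w21.png');zoom(im,220,0,200,50,4,'w21z.png')"
```

```text
26.8 [0.538  0.2382 0.0542] [-0.0818  0.7024 -0.7024  0.0817] [-0.0459  0.1092 -2.8217] 0.21393910295726734 [0.227  0.7271 1.6549 0.     0.7597 1.5661]
at [0.5381 0.2382 0.0543] yaw 13.27 tilt y [ 0.0001  0.0001 -1.    ] F [-0.3812 -0.2112 -2.2794] T [0.0167 0.1622 0.0294] t 26.85 gap 0.209
units [-0.0005  0.5112  0.0011] twist -0.0026874348614100542
```

View pics/w21z.png

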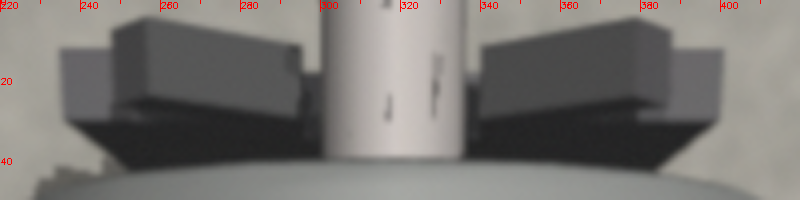

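Request:
apply_moves --pt "10 0 0.1 0 0" --pt "10 0 0.2 0 0" --pt "10 0 0.3 0 0" --pt "10 0 0.38 0 0" --pt "10 0 0.42 0 0" --pt "10 0 0.42 0 0"

```text
t: 27.6
tcp_pos: [0.538, 0.2382, 0.0416]
tool_rot: [-0.082, 0.702, -0.702, 0.082]
force: [-0.8, -0.2, -2.8]
finger_gap: 0.215
```

Request:
apply_moves --pt "10 0 0.02 0 0" --pt "10 0 0.04 0 0" --pt "10 0 0.04 0 0"

```text
t: 27.98
tcp_pos: [0.538, 0.2382, 0.0405]
tool_rot: [-0.082, 0.702, -0.702, 0.082]
force: [-0.0, 0.0, -2.5]
finger_gap: 0.218
```

Request:
apply_moves --pt "10 0 0.02 0 0" --pt "10 0 0.03 0 0" --pt "10 0 0.03 0 0"

```text
t: 28.35
tcp_pos: [0.538, 0.2382, 0.0396]
tool_rot: [0.082, -0.702, 0.702, -0.082]
force: [0.6, 0.2, -1.8]
finger_gap: 0.219
```

Request:
apply_moves --pt "10 0 0.01 0 0" --pt "10 0 0.02 0 0" --pt "10 0 0.02 0 0"

```text
t: 28.72
tcp_pos: [0.5381, 0.2382, 0.0392]
tool_rot: [-0.082, 0.702, -0.702, 0.082]
force: [-0.1, 0.3, -0.9]
finger_gap: 0.213
```

Request:
apply_moves --pt "10 0 0.01 0 0" --pt "10 0 0.02 0 0" --pt "10 0 0.02 0 0"

```text
t: 29.1
tcp_pos: [0.538, 0.2382, 0.0389]
tool_rot: [-0.082, 0.702, -0.702, 0.082]
force: [-2.5, -1.1, 3.6]
finger_gap: 0.213
```

```bash
python3 look.py w22; python3 go.py .5381 .2382 .039 13.3;python3 -c "
from h import *
im=cv2.imread('pics/w22.png');zoom(im,220,0,200,50,4,'w22z.png')
s=manip.snapshot('scene')[:,:,::-1].copy();cv2.imwrite('pics/s8.png',s);zoom(s,340,130,80,70,8,'s8z.png')"
```

```text
29.1 [0.538  0.2382 0.0389] [-0.0816  0.7024 -0.7024  0.0819] [-2.4534 -1.1313  3.6067] 0.21271584683863415 [ 0.227   0.752   1.6599 -0.      0.7293  1.5661]
at [0.5381 0.2382 0.0388] yaw 13.27 tilt y [ 0.0003  0.0001 -1.    ] F [-2.1119 -0.6867  3.7818] T [-0.0455  0.1447  0.0181] t 29.15 gap 0.217
units [-0.0009 -0.0051  0.0007] twist -0.0025878930373650633
```

View pics/w22.png

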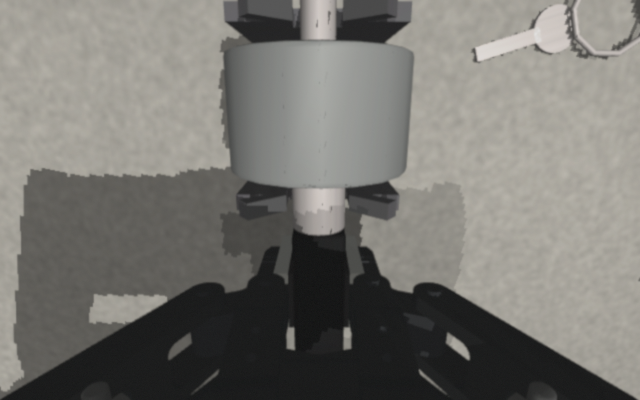

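View pics/s8z.png

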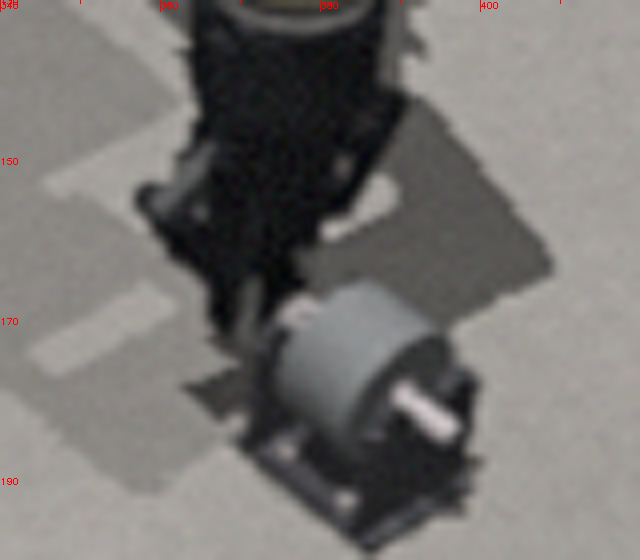

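Request:
apply_moves --pt "10 0 -0.01 0 0" --pt "10 0 -0.01 0 0" --pt "10 0 -0.01 0 0" --squeeze 40

```text
t: 29.58
tcp_pos: [0.538, 0.2382, 0.0388]
tool_rot: [-0.082, 0.702, -0.702, 0.082]
force: [-2.2, -0.2, 5.0]
finger_gap: 0.212
```

Request:
apply_moves --pt "22 0 0 0 0" --pt "25 0 0 0 0" --pt "32 0 0 0 0" --pt "42 0 0 0 0" --pt "50 0 0 0 0" --pt "50 0 0 0 0" --pt "50 0 0 0 0"

```text
t: 30.45
tcp_pos: [0.538, 0.2382, 0.0387]
tool_rot: [0.082, -0.702, 0.702, -0.082]
force: [0.1, 0.5, -0.2]
finger_gap: 0.584
```

```bash
python3 look.py w23; python3 go.py .5381 .2382 .039 13.3
```

```text
30.45 [0.538  0.2382 0.0387] [ 0.0817 -0.7024  0.7024 -0.0817] [ 0.1432  0.5322 -0.2087] 0.5838011896594979 [ 0.227   0.7523  1.6598 -0.      0.7294  1.5662]
at [0.538  0.2382 0.0388] yaw 13.28 tilt y [ 0.0001  0.     -1.    ] F [ 0.5796 -0.1597  0.1034] T [ 0.0397  0.0087 -0.0382] t 30.5 gap 0.585
units [-0.0029 -0.0082  0.0011] twist -0.0023955984604137727
```

View pics/w23.png

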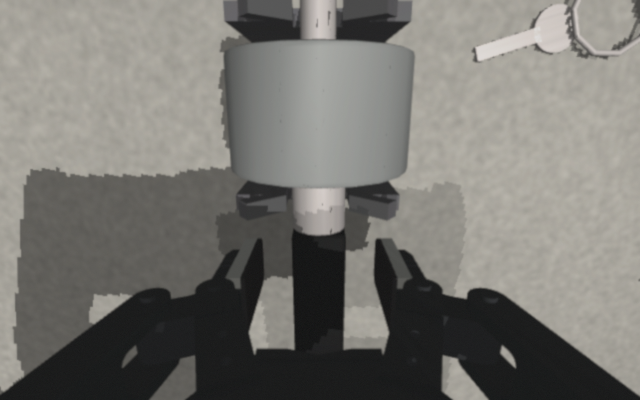

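Request:
apply_moves --pt "50 0 -0.2 0 0" --pt "50 0 -0.6 0 0" --pt "50 0 -1.2 0 0" --pt "50 0 -2 0 0" --pt "50 0 -3 0 0" --pt "50 0 -4 0 0" --pt "50 1 -4.5 0 0" --pt "50 2 -4.5 0 0" --pt "50 2 -4.5 0 0" --pt "50 2 -4.5 0 0"

```text
t: 31.75
tcp_pos: [0.481, 0.2247, 0.1748]
tool_rot: [-0.081, 0.702, -0.702, 0.083]
force: [0.5, -0.6, 0.9]
finger_gap: 0.581
```

```bash
python3 look.py w24; python3 go.py .5381 .2382 .039 13.3;python3 -c "
from h import *
s=manip.snapshot('scene')[:,:,::-1].copy();cv2.imwrite('pics/s9.png',s);zoom(s,340,140,80,70,8,'s9z.png')"
```

```text
31.75 [0.481  0.2247 0.1748] [-0.0806  0.7025 -0.7022  0.0829] [ 0.5452 -0.5973  0.9207] 0.5814029924806163 [ 0.2264  0.479   1.7281 -0.      0.9312  1.5656]
at [0.4812 0.2247 0.1745] yaw 13.27 tilt y [ 0.0028  0.0007 -1.    ] F [-0.6903  0.0748 -0.1276] T [0.008  0.0378 0.0339] t 31.8 gap 0.588
units [-1.9348  4.5222 -0.0019] twist -0.0034429752855844598
```

View pics/w24.png

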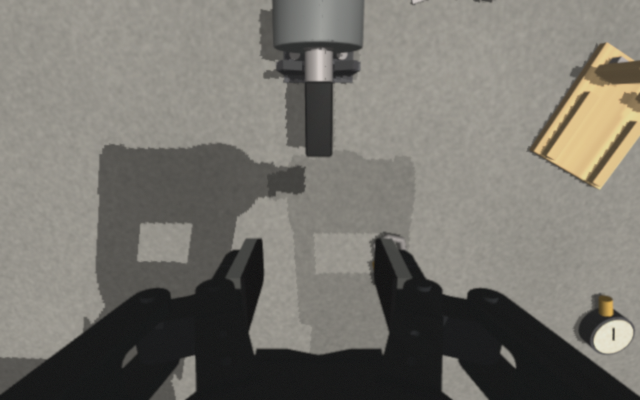

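View pics/s9z.png

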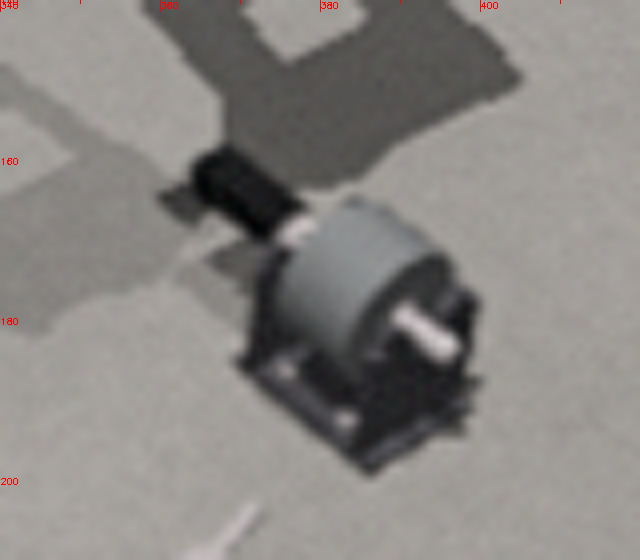

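View pics/s9.png

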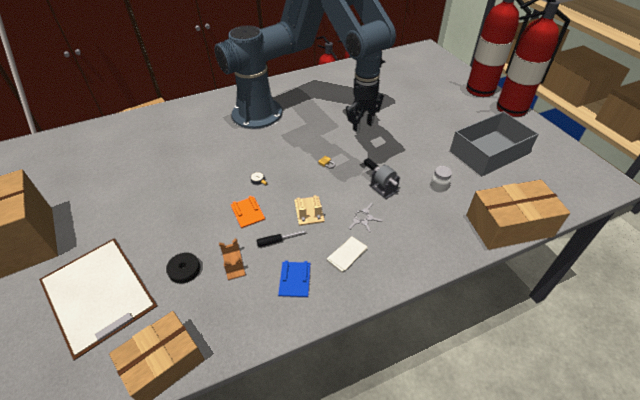

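```bash
python3 -c "
from h import *;import pickle
s,c=pickle.load(open('w24.pkl','rb'))
f=onz(c,(318.5,82),.068);b=onz(c,(318.5,155.5),.068);m=(f+b)/2;C=np.array([.6014,.2531]);a=np.radians(13.3);u=np.array([np.cos(a),np.sin(a)])
d=m[:2]-C;print(m,np.linalg.norm(f-b),'along',d@u,'lat',d@[-u[1],u[0]])
print(manip.sign_off())"
```

```text
[0.534  0.2371 0.068 ] 0.05186601134057466 along -0.06929118316910358 lat -4.875862910686153e-05
the job is handed in; nothing more can be done
None
```

The axle now lies in both fork notches with the roller between the plates, and I handed the job in at about 32 s. No verdict is reported.

- **Grasp and threading:** I gripped the axle by its head at 110 N, lifted it off the rest and threaded it through the roller. No noticeable contact force showed on the way in.
- **Bearing on the stops:** I pushed the roller until it met the posts. The force then rose in small steps from about 5 N to about 10.9 N along the axis; roughly the last 1.5 s was at 8.5 to 10.9 N.
- **Carry and release:** I backed off, lifted the roller on the axle and lowered it into the fork. Contact came at the expected height, with about 6 to 8 N net upward force. I then opened the fingers and moved clear.

**Last checks:**
- The head's centre measured 69.3 mm from the fork's centre (target 69 mm), with about 0 mm sideways offset.
- The camera views show the roller between the plates, the robot clear of everything, and the bystanders apparently where they were.

**Small disagreements:**
- Sideways estimates differed by about 1 mm between views; I settled these by lining up on the pictures from closer in.
- While bearing on the stops, the wrist also read up to about 6 N upward and 3 N sideways. This was probably from slight arm flex.
- The roller rode about 3 mm ahead of the shoulder after lifting, still well between the plates.
- I judged the axle level by eye and by the contact height, not by a separate measurement.

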